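# Raise the spice carrier's folded handle and carry it to the mat

### The job

Bring the spice carrier over to the cork mat. First stand the spice jar that was left out on the worktop in the carrier's empty middle bay; then swing the folded carry handle up until it clicks home upright, lift the carrier by that handle and set it down gently, upright and squarely in the middle of the mat, and let go, with all three jars standing in their bays and the handle still clicked upright. Leave the salt shaker, the tin, the garlic and the onion where they are.

Things in the scene. Friction and masses are not known exactly. Their poses are not given: they have to be found in the camera images.
- carrier: spice carrier: open wooden box, 204 (its x, long side) x 86 (its y) x 48 mm high, walls and floor 5 mm, loose, about 0.5 kg empty. Two partitions across its x make three bays in a row, each about 61 x 76 mm and 43 mm deep, centres at x = -66, 0, +66 mm. Origin: centre of its underside, z up. A steel U-shaped carry handle is hinged on its two end walls and starts folded down on its -y side.
- middle_bay (a point): centre of the inner floor of the carrier's middle bay, 5 mm above the carrier's underside; empty at the start
- handle_pivot (a point): point on the hinge axis of the handle, midway between the two end walls, 45 mm above the carrier's underside; the hinge axis runs along the carrier's x
- carrier_handle (a joint): angle of the carry handle: 0 = folded out level on the carrier's -y side, growing as it swings up, 1.571 = upright, its end stop. Stiff enough to stay where it is left. A ball detent resists from about 1.1 to 1.37 and beyond 1.42 pushes the handle home to 1.571 and keeps it there; passing it takes about 2 N at the grip; rough pulling would tip or drag the loose carrier
- grip_sleeve: black round grip on the handle's crossbar, 18 mm diameter (21 mm at its end beads), 114 mm long along its x, which stays parallel to the carrier's x; origin at its centre, 112 mm from the hinge axis. It spins freely on the bar, so it can be pinched while the handle swings. With the handle upright it stands 157 mm above the carrier's underside; the U is 221 mm wide
- spice_c: spice jar with a brown cap (pale disc on top) left standing out on the worktop, 41 mm diameter, 105 mm high, 0.11 kg; origin: centre of its underside
- spice_a: spice jar of the same size, standing in an end bay of the carrier; origin: centre of its underside
- spice_b: spice jar of the same size, standing in the other end bay; origin: centre of its underside
- cork_mat: flat cork mat fixed to the worktop, 250 (its x) x 130 (its y) x 5 mm; origin: centre of its underside
- salt_shaker: bystander: salt shaker, 44 mm diameter, 90 mm high; origin: centre of its underside
- tuna_tin: bystander: small tin, 57 mm diameter, 72 mm high; origin: centre of its underside
- garlic: bystander: garlic bulb, 60 mm across, 58 mm high; origin: centre of its underside
- onion: bystander: onion, 75 mm across, 77 mm high; origin: centre of its underside
Things that resemble listed ones, but are neither listed nor needed, are in the scene too. Leave any yellow look-alike of the spice_b alone.

How it is judged:
On the way, in this order (a step that is already met when the one before it is completed fails the run):
1. the jar that was left out stands in the middle bay, let go, with the handle not yet upright (horizontal distance between spice_c and middle_bay below 0.025 m and z of spice_c in the frame of carrier below 0.012 m and angle between spice_c's own z axis and vertical below 0.15 rad and contact force between the fingers and spice_c below 0.1 N and value of joint carrier_handle below 1.1 rad), for 0.2 s.
2. the handle has been swung up past its detent and is seated upright while the carrier still stands on the worktop (value of joint carrier_handle above 1.5 rad and height (world z) of carrier below 0.01 m and angle between carrier's own z axis and vertical below 0.1 rad), for 0.2 s.
3. the carrier hangs clear of the worktop from the gripper that holds its grip, handle still seated (height (world z) of carrier above 0.02 m and contact force between the fingers and grip_sleeve above 1 N and value of joint carrier_handle above 1.5 rad), for 0.2 s.
At the end, for the whole second after the job is handed in: The carrier stands still and flat on the mat, centre within 20 mm of the mat's and long side within 0.14 rad of it, handle seated upright (over 1.5 rad), all three jars upright on the floors of their bays, the stray one in the middle bay (horizontal distance between carrier and cork_mat below 0.02 m and angle between the x axis of carrier and the x axis of cork_mat, either way round below 0.14 rad and height (world z) of carrier between 0.002 and 0.009 m and angle between carrier's own z axis and vertical below 0.05 rad and value of joint carrier_handle above 1.5 rad and linear speed of carrier below 0.02 m/s and horizontal distance between spice_c and middle_bay below 0.03 m and z of each of spice_c, spice_a, spice_b in the frame of carrier below 0.012 m and angle between each of spice_c, spice_a, spice_b's own z axis and vertical below 0.15 rad and horizontal distance between each of spice_a, spice_b and carrier below 0.09 m); the robot touches nothing.
It fails at once if a bystander (salt shaker, tin, garlic, onion) is shifted more than 25 mm (distance of any of salt_shaker, tuna_tin, garlic, onion from where it was at the start of the episode above 0.025 m).
It fails at once if the carrier is tipped by more than 0.4 rad (angle between carrier's own z axis and vertical above 0.4 rad).
It fails at once if the carrier is banged down on the mat (over 60 N) (contact force between carrier and cork_mat above 60 N).
It also fails if it takes over 72 s, if anything falls off the work surface, if the arm or the gripper's body presses on something with over 40 N, if the wrist force passes 120 N, or if a joint passes its speed limit or range.

### The arm

A 7-joint arm with a two-finger parallel gripper is mounted at the origin on a cart in front of the work surface, level with it; the furniture and walls round the work are solid. World frame = base frame: x ahead of the robot, y to its left, z up, the work surface at z = 0. Lengths are in m, angles in rad, forces in N, time in s.
With the tool pointing down it reaches from about 0.35 to 0.9 m from the base axis. Payload 8.1 kg.
Tool frame: the origin (TCP) lies on the centre line of the jaws, within the pads' length; the fingertips stand 17 mm ahead of it and the grasp point (between the pads) lies 2 mm behind it; z points along the fingers, y is the direction in which the jaws open and shut (so a half turn about z gives the same grasp; the last joint's range is limited). The gripper opens to 92 mm and grips with 3 to 60 N. Pads are 19 mm wide; open, the fingers measure 130 mm over their backs; the gripper's body (75 mm by 190 mm) begins 47 mm behind the grasp point.
Start: joints at [1.123, 0.434, 0.025, 1.573, -0.012, 1.134, -0.075], TCP at [0.211, -0.588, 0.244] pointing down, gripper open.
Joint ranges: [-2.62, 2.62], [-0.44, 2.09], [-1.27, 1.32], [0.08, 2.57], [-1.32, 4.46], [0.12, 2], [-2.74, 2.74]. Speed limits (rad/s): [2.22, 2.22, 3.01, 3.01, 3.14, 3.14, 3.14].

### API

Orientations are given as a rotation vector (axis times angle).
In Python, from cell import arm gives the robot as it stands.
- The arm moves only by the shell command python3 -m creep 'ROWS' [FORCE]. ROWS is JSON, a list that holds one entry, the list of rows, each a list of 7 numbers: the shift along the world's x, y, z in cm, then the turn, a rotation vector about the world's x, y, z in degrees, then the opening, from -1 (shut) to 1 (fully open), so that 0 is half open. In form: [[[tx, ty, tz, ax, ay, az, jaw], ...]]. A call has 1 to 5 rows; each row is the pose to reach, as a shift and turn from the pose commanded when the call began; what a row does not reach only later rows make up. A row lasts 1/10 s, in which the tool goes at most 50 mm and 8.59 degrees, less where a joint would pass 70% of its speed; a pose out of reach is approached as far as the arm can. A call with a gripper value outside its range is refused whole. The fingers move at their own pace and stop on an object; FORCE is the grip in N (left out, the last holds). Time passes only in rows, so rows that repeat a pose let the fingers close. It gives the time, the measured TCP pose, the force and the opening at its end, in the units of the state.
- arm.observe(): the state, without advancing time (a new reading comes with each control period).
- arm.get_image(name): name is "scene" or "side" or "wrist"; returns the picture (400x640x3 uint8, red, green, blue); there is no depth.
- arm.camera_model(name): a dict with "vfov" (degrees; the focal length in pixels is half the picture's height over the tangent of half this angle, whatever the lens; pixels are square), "cx", "cy" (the principal point, pixels), "cam_to_world" (4x4, takes a point from camera to world coordinates); the wrist camera has in their place "T_tool_cam" (4x4, takes a point from camera to tool coordinates, whose origin is the TCP and whose axes are the flange's). Camera axes: x right, y down, z forward; pixel columns grow to the right and rows downward; lengths in m; the calibration is good to about 2 mm. The wrist camera is an equidistant fisheye: a pixel r from the principal point sees the ray r / f radians off the axis. A picture is of the moment at which its call begins: read the wrist's pose just before it. camera_model takes no time and is no camera call.
- arm.sign_off(): hands the job in, once; it reports no verdict.
The state is a dict: "clock": time; "joints": joint angles; "dq": joint speeds; "joint_efforts": joint torques, N m; "position": TCP position; "ee_rot": TCP orientation; "force": force on the tool from outside, world axes, zero at the start; "ft_torque": the same for the moment, N m; "width": opening from 0.0 (shut) to 1.0 (fully open).
Only numpy, scipy, OpenCV 4.12 (cv2) and the standard library are available. Lean on these libraries where they do the work, as an engineer would, in place of code of your own. Each camera call takes 0.05 s, during which the arm holds its last target.

## Working session

There is one attempt and no reset: what is moved stays moved. The work goes in short steps, Python scripts to look and compute and a shell command to move; the robot and the scene stay as the last step left them, time stands still between calls to the robot, and variables do not carry over. Pictures are saved under pics/ and viewed, and the job is handed in when it is done.

```bash
ls; mkdir -p pics; python3 - <<'E'
from cell import arm
import cv2, json
print(arm.observe())
for n in ["scene","side","wrist"]:
    im=arm.get_image(n); cv2.imwrite(f"pics/{n}0.png",im[:,:,::-1]); print(n,arm.camera_model(n))
E
```

```text
pics
{'clock': 0.0, 'joints': array([ 1.12341667,  0.4352052 ,  0.02495423,  1.57409705, -0.01159481,
        1.13396945, -0.07512454]), 'dq': array([ 5.13672386e-04,  8.79722815e-04,  8.49787716e-04,  5.19938636e-06,
        7.68234115e-05, -7.62019733e-04,  1.66957084e-03]), 'joint_efforts': array([ 1.43997904e-04, -6.67852736e+01,  9.85006168e-01, -3.14456677e+01,
       -6.04453753e-02,  4.29072976e-02,  1.94154168e-04]), 'position': array([ 0.21103995, -0.58778598,  0.24295578]), 'ee_rot': array([-3.09358683e+00, -5.38529662e-01,  6.22364983e-04]), 'force': array([ 0.21023885,  0.50568244, -0.36638641]), 'ft_torque': array([ 0.01440897, -0.01120237,  0.02519538]), 'width': 1.0011476344021002}
scene {'vfov': 53.53861350039448, 'cx': 318.1423221617668, 'cy': 201.18764064159947, 'cam_to_world': array([[-0.8595599 , -0.24088993,  0.45069814, -0.02332157],
       [-0.5105444 ,  0.36615202, -0.77799557,  0.90358268],
       [ 0.02238726, -0.89883521, -0.4377146 ,  0.54416918],
       [ 0.        ,  0.        ,  0.        ,  1.        ]])}
side {'vfov': 47.55006364653239, 'cx': 318.21599375940895, 'cy': 201.34281702674068, 'cam_to_world': array([[-0.95786771, -0.11215941,  0.26440445,  0.17252508],
       [-0.28701875,  0.40738153, -0.86698358,  1.09255698],
       [-0.01047312, -0.90634461, -0.42240947,  0.57784029],
       [ 0.        ,  0.        ,  0.        ,  1.        ]])}
wrist {'vfov': 65.70646984690485, 'cx': 317.4950913556742, 'cy': 192.6263735511003, 'T_tool_cam': array([[-9.54432605e-05, -9.69060648e-01, -2.46822714e-01,
         6.54680920e-02],
       [ 9.99999197e-01,  2.19481627e-04, -1.24840290e-03,
        -5.24480536e-06],
       [ 1.26395117e-03, -2.46822635e-01,  9.69059848e-01,
        -1.40483680e-01],
       [ 0.00000000e+00,  0.00000000e+00,  0.00000000e+00,
         1.00000000e+00]])}
```

View pics/scene0.png

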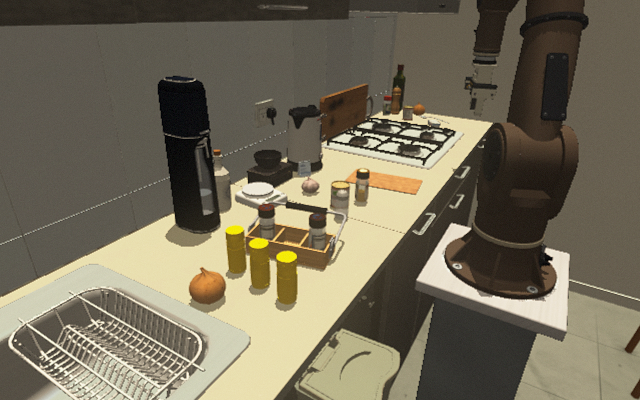

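View pics/side0.png

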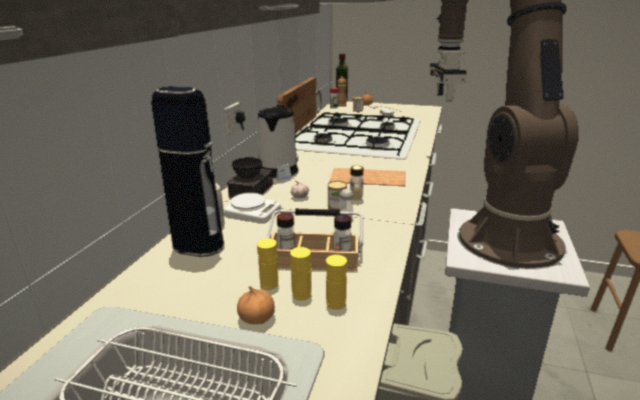

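View pics/wrist0.png

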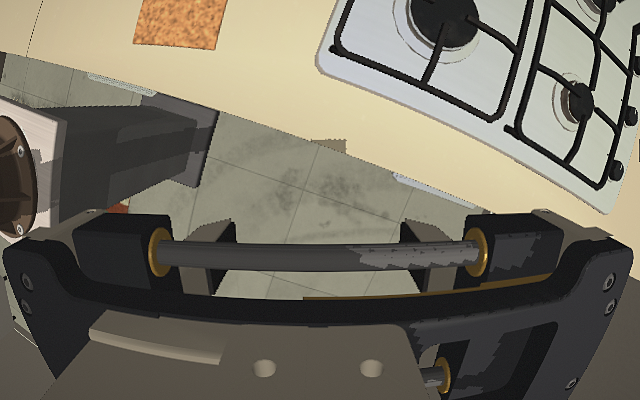

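```bash
python3 - <<'E'
import cv2, numpy as np
a=cv2.imread("pics/scene0.png")
cv2.imwrite("pics/s0a.png",cv2.resize(a[150:310,180:440],None,fx=3,fy=3,interpolation=cv2.INTER_CUBIC))
b=a[60:130,360:450]; cv2.imwrite("pics/s0b.png",cv2.resize(b,None,fx=6,fy=6,interpolation=cv2.INTER_CUBIC))
E
```

```text
(no output)
```

View pics/s0a.png

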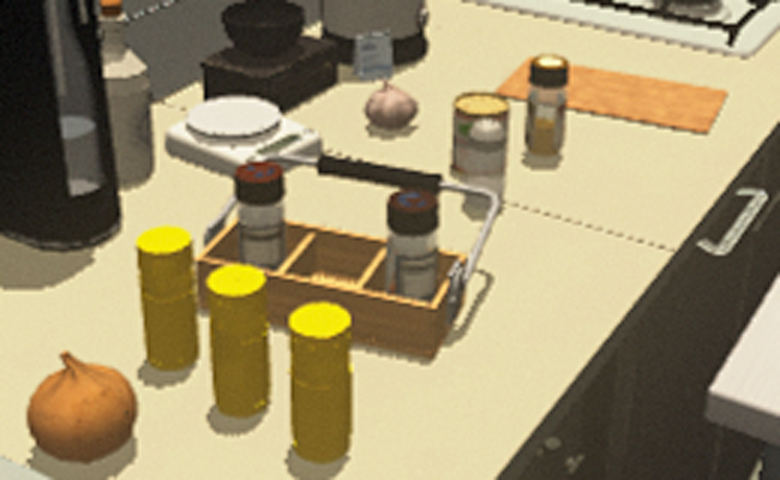

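View pics/s0b.png

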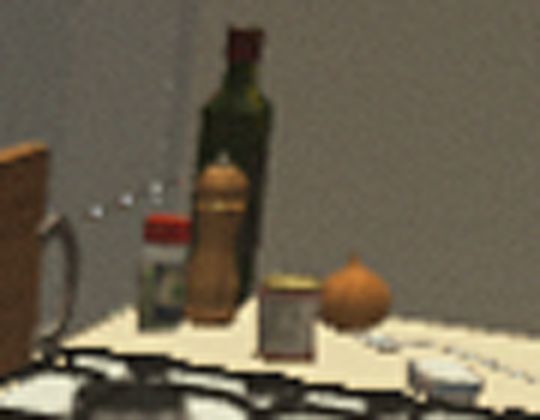

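```bash
cat > h.py <<'E'
import numpy as np, cv2
from scipy.optimize import least_squares
from cell import arm
C={n:arm.camera_model(n) for n in("scene","side")}
def proj(n,P):
    c=C[n]; T=np.linalg.inv(c["cam_to_world"]); f=200/np.tan(np.radians(c["vfov"])/2)
    p=np.atleast_2d(P)@T[:3,:3].T+T[:3,3]
    return np.c_[c["cx"]+f*p[:,0]/p[:,2], c["cy"]+f*p[:,1]/p[:,2]]
def ray(n,u,v):
    c=C[n]; f=200/np.tan(np.radians(c["vfov"])/2)
    M=c["cam_to_world"]; return M[:3,3], M[:3,:3]@np.array([(u-c["cx"])/f,(v-c["cy"])/f,1])
def onz(n,u,v,z):
    o,d=ray(n,u,v); return o+d*(z-o[2])/d[2]
W=arm.camera_model("wrist")
from scipy.spatial.transform import Rotation as R
def wray(st,u,v):
    f=200/np.tan(np.radians(W["vfov"])/2); x=np.array([u-W["cx"],v-W["cy"]]); r=np.hypot(*x); th=r/f
    d=np.r_[np.sin(th)*x/max(r,1e-9),np.cos(th)]
    Rt=R.from_rotvec(st["ee_rot"]).as_matrix(); T=W["T_tool_cam"]
    return st["position"]+Rt@T[:3,3], Rt@T[:3,:3]@d
def wonz(st,u,v,z):
    o,d=wray(st,u,v); return o+d*(z-o[2])/d[2]
def wproj(st,P):
    f=200/np.tan(np.radians(W["vfov"])/2)
    Rt=R.from_rotvec(st["ee_rot"]).as_matrix(); T=W["T_tool_cam"]
    p=(np.atleast_2d(P)-st["position"])@Rt; p=(p-T[:3,3])@T[:3,:3]
    r=np.hypot(p[:,0],p[:,1]); th=np.arctan2(r,p[:,2])
    return np.c_[W["cx"]+f*th*p[:,0]/r, W["cy"]+f*th*p[:,1]/r]
E
python3 - <<'E'
from h import *
np.set_printoptions(precision=4,suppress=True)
a=cv2.imread("pics/side0.png")
cv2.imwrite("pics/si0a.png",cv2.resize(a[150:310,220:420],None,fx=4,fy=3.75,interpolation=cv2.INTER_CUBIC))
# cap tops (z=.105): disc centres
for nm,u,v in [("c",362.8,171),("L",266.5,208),("Rr",317.5,217)]: print(nm,onz("scene",u,v,.105))
print("caps side c",onz("side",357,170,.105), onz("side",286,217,.11),onz("side",343,219,.11))
print("mat corners",[onz("scene",*p,.005) for p in [(357,170),(422,180),(416.5,193.5),(344,181)]])
print("yellow",[onz("scene",*p,.105) for p in [(235,230),(259,243.5),(287,257)]])
print("tin",onz("scene",340.5,184.5,.072))
E
```

```text
c [ 0.4224 -0.1303  0.105 ]
L [0.5145 0.2245 0.105 ]
Rr [0.387  0.1965 0.105 ]
caps side c [ 0.422  -0.1129  0.105 ] [0.5119 0.2326 0.11  ] [0.3846 0.2076 0.11  ]
mat corners [array([ 0.5463, -0.3628,  0.005 ]), array([ 0.3116, -0.4047,  0.005 ]), array([ 0.2914, -0.2817,  0.005 ]), array([ 0.5385, -0.2424,  0.005 ])]
yellow [array([0.5073, 0.3463, 0.105 ]), array([0.4291, 0.3615, 0.105 ]), array([0.3525, 0.371 , 0.105 ])]
tin [ 0.4651 -0.0703  0.072 ]
```

View pics/si0a.png

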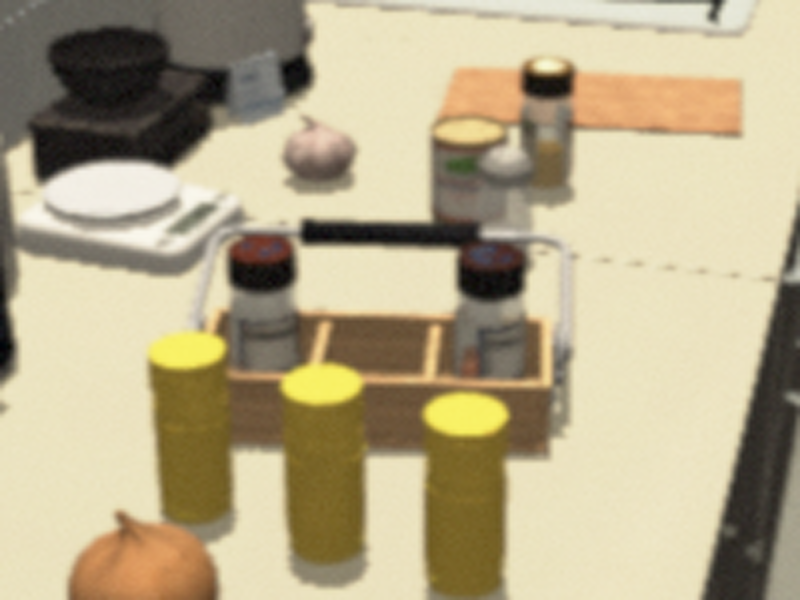

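```bash
python3 -m creep '[[[1,3,4,0,0,0,1],[3,7,8,0,0,0,1],[5,11,10,0,0,0,1],[7,15,10,0,0,0,1],[9,19,10,0,0,0,1]]]'; python3 -m creep '[[[2,4,0,0,0,0,1],[4,8,0,0,0,0,1],[6,13,0,0,0,0,1],[6,18,0,0,0,0,1],[6,23,0,0,0,0,1]]]' ; python3 -m creep '[[[0,3,0,0,0,0,1],[0,4,0,0,0,0,1],[0,4,0,0,0,0,1]]]'
python3 - <<'E'
from h import *
print(arm.observe()["position"],arm.observe()["ee_rot"])
cv2.imwrite("pics/w1.png",arm.get_image("wrist")[:,:,::-1])
E
```

```text
clock: 0.65
position: [0.3021, -0.3967, 0.3449]
ee_rot: [3.093, 0.538, 0.002]
force: [1.2, -0.7, -0.4]
width: 1.0
clock: 1.15
position: [0.3612, -0.1697, 0.3435]
ee_rot: [-3.095, -0.54, 0.0]
force: [0.8, 0.8, 0.7]
width: 1.002
clock: 1.45
position: [0.3612, -0.131, 0.3439]
ee_rot: [3.094, 0.542, 0.0]
force: [-0.9, -0.8, -0.5]
width: 0.997
[ 0.36120443 -0.13096763  0.34386736] [3.09389607e+00 5.42441922e-01 2.70207842e-04]
```

View pics/w1.png

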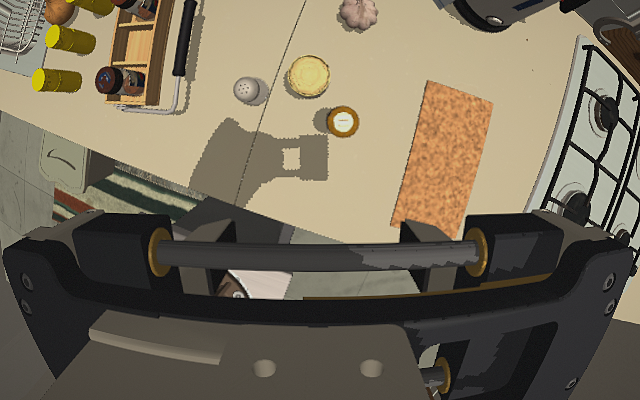

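```bash
python3 - <<'E'
from h import *
np.set_printoptions(precision=4,suppress=True)
st=arm.observe()
a=cv2.imread("pics/w1.png")
cv2.imwrite("pics/w1a.png",cv2.resize(a[0:160,60:380],None,fx=2.5,fy=2.5,interpolation=cv2.INTER_CUBIC))
print("c",wonz(st,343,121,.105),"salt",wonz(st,246,89,.09),"tin",wonz(st,309,75,.072))
print("mat",[wonz(st,*p,.005) for p in [(427,80),(494,101),(462,240),(390,225)]])
E
```

```text
c [ 0.4269 -0.1414  0.105 ] salt [ 0.4257 -0.0119  0.09  ] tin [ 0.4698 -0.0812  0.072 ]
mat [array([ 0.5403, -0.2524,  0.005 ]), array([ 0.5619, -0.3804,  0.005 ]), array([ 0.313 , -0.4281,  0.005 ]), array([ 0.2962, -0.2846,  0.005 ])]
```

View pics/w1a.png

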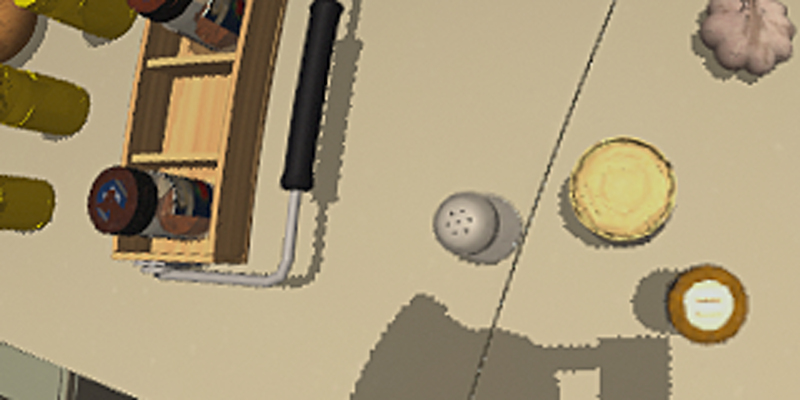

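```bash
python3 - <<'E'
from h import *
np.set_printoptions(precision=4,suppress=True)
st=arm.observe()
a=cv2.imread("pics/w1.png");s=cv2.imread("pics/scene0.png");d=cv2.imread("pics/side0.png")
P=[.4269,-.1414,.105]
def ring(x,y,z,r): t=np.linspace(0,2*np.pi,25); return np.c_[x+r*np.cos(t),y+r*np.sin(t),0*t+z]
out=[]
for im,pr in((a,lambda P:wproj(st,P)),(s,lambda P:proj("scene",P)),(d,lambda P:proj("side",P))):
    im=cv2.resize(im,None,fx=6,fy=6,interpolation=cv2.INTER_CUBIC)
    for r in (ring(P[0],P[1],.105,.0205),ring(P[0],P[1],0,.0205)):
        cv2.polylines(im,[np.int32(pr(r)*6+3)],1,(255,0,255),1)
    q=np.int32(pr(np.array(P)-[0,0,.05])[0]*6)
    out.append(im[q[1]-200:q[1]+200,q[0]-130:q[0]+130])
cv2.imwrite("pics/chk1.png",np.hstack(out))
E
```

```text
(no output)
```

View pics/chk1.png

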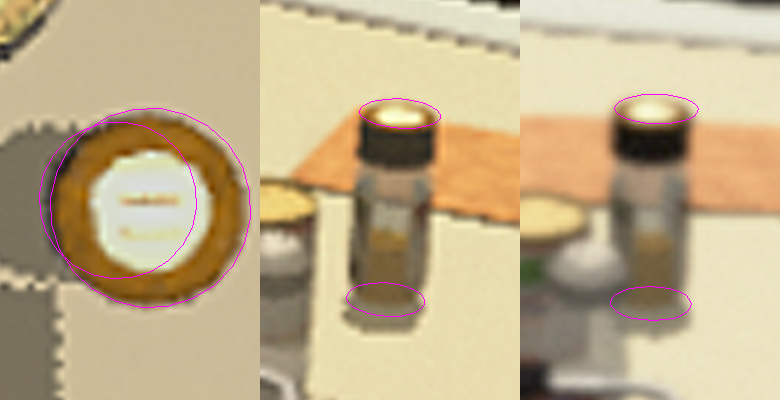

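```bash
python3 -m creep '[[[3,-0.4,-4,0,0,-4,1],[6.5,-0.9,-8,0,0,-7.5,1],[6.5,-0.9,-12,0,0,-7.5,1],[6.5,-0.9,-15,0,0,-7.5,1],[6.5,-0.9,-15,0,0,-7.5,1]]]'
python3 - <<'E'
from h import *
np.set_printoptions(precision=4,suppress=True)
st=arm.observe()
print(st["position"],np.degrees(R.from_rotvec(st["ee_rot"]).as_matrix()[:2,0]@[1,0]),R.from_rotvec(st["ee_rot"]).as_matrix())
cv2.imwrite("pics/w2.png",arm.get_image("wrist")[:,:,::-1])
cv2.imwrite("pics/s2.png",arm.get_image("scene")[:,:,::-1])
E
```

```text
clock: 2.0
position: [0.4235, -0.1422, 0.1899]
ee_rot: [-3.121, -0.331, 0.012]
force: [-1.1, -0.4, 0.9]
width: 0.998
[ 0.4235 -0.1422  0.1899] 56.019107494073594 [[ 0.9777  0.2098 -0.0079]
 [ 0.2098 -0.9777  0.002 ]
 [-0.0073 -0.0036 -1.    ]]
```

View pics/w2.png

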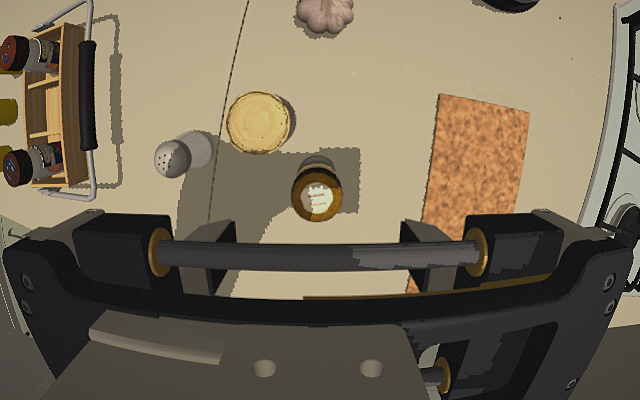

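View pics/s2.png

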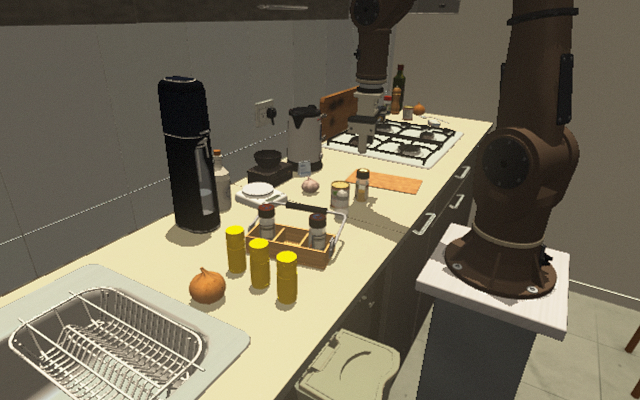

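```bash
python3 - <<'E'
from h import *
np.set_printoptions(precision=4,suppress=True)
st=arm.observe()
print(st["position"])
for u,v in[(316.5,198),(316.5,196)]:print("c",wonz(st,u,v,.105))
print("salt",wonz(st,169,160,.088),"tin",wonz(st,259,121,.072))
print("mat",[wonz(st,*p,.005) for p in [(439,94),(530,112)]])
print("grip ends",wonz(st,85,43,.05),wonz(st,86,148,.05))
print("jars",wonz(st,13,53,.11),wonz(st,17,165,.11))
E
```

```text
[ 0.4262 -0.1421  0.194 ]
c [ 0.4285 -0.1406  0.105 ]
c [ 0.4301 -0.1402  0.105 ]
salt [ 0.4301 -0.009   0.088 ] tin [ 0.4756 -0.0803  0.072 ]
mat [array([ 0.5458, -0.2531,  0.005 ]), array([ 0.5649, -0.3827,  0.005 ])]
grip ends [0.534  0.1492 0.05  ] [0.4149 0.1247 0.05  ]
jars [0.5174 0.2154 0.11  ] [0.3954 0.1881 0.11  ]
```

```bash
python3 -m creep '[[[0.1,0.2,-4,0,0,0,1],[0.1,0.2,-8,0,0,0,1],[0.1,0.2,-10.5,0,0,0,1],[0.1,0.2,-11.9,0,0,0,1],[0.1,0.2,-11.9,0,0,0,1]]]'; python3 -m creep '[[[0,0,0,0,0,0,-0.2],[0,0,0,0,0,0,-0.4],[0,0,0,0,0,0,-0.4],[0,0,0,0,0,0,-0.4],[0,0,0,0,0,0,-0.4]]]' 12;  python3 -m creep '[[[0,0,0,0,0,0,-0.4],[0,0,0,0,0,0,-0.4],[0,0,0,0,0,0,-0.4],[0,0,0,0,0,0,-0.4],[0,0,0,0,0,0,-0.4]]]' 12
```

```text
clock: 2.6
position: [0.4277, -0.1397, 0.075]
ee_rot: [3.123, 0.334, -0.0]
force: [-0.6, 0.1, 1.1]
width: 1.001
clock: 3.1
position: [0.4274, -0.139, 0.0752]
ee_rot: [3.123, 0.335, 0.001]
force: [1.2, -0.3, 0.3]
width: 0.616
clock: 3.6
position: [0.4273, -0.1389, 0.0747]
ee_rot: [3.124, 0.335, -0.0]
force: [1.1, -0.6, 1.6]
width: 0.44
```

```bash
python3 -m creep '[[[0,0,2,0,0,0,-0.5],[0,0,5,0,0,0,-0.5],[0,0,10,0,0,0,-0.5],[0,0,14,0,0,0,-0.5],[0,4,16,0,0,0,-0.5]]]' 15; python3 -m creep '[[[0,4,0,0,0,0,-0.5],[-1,8,0,0,0,0,-0.5],[-2,12,0,0,0,0,-0.5],[-3,16,0,0,0,0,-0.5],[-3,19,0,0,0,0,-0.5]]]'; python3 -m creep '[[[0,0,0,0,0,0,-0.5],[0,0,0,0,0,0,-0.5]]]'
python3 - <<'E'
from h import *
np.set_printoptions(precision=4,suppress=True)
st=arm.observe()
print(st["position"],st["ee_rot"])
cv2.imwrite("pics/w3.png",arm.get_image("wrist")[:,:,::-1])
cv2.imwrite("pics/s3.png",arm.get_image("scene")[:,:,::-1])
E
```

```text
clock: 4.1
position: [0.4284, -0.1028, 0.2379]
ee_rot: [3.122, 0.323, 0.006]
force: [0.7, 0.3, -1.5]
width: 0.439
clock: 4.6
position: [0.3954, 0.0934, 0.2347]
ee_rot: [3.123, 0.338, -0.001]
force: [0.1, -0.1, -1.0]
width: 0.443
clock: 4.8
position: [0.3969, 0.0914, 0.2345]
ee_rot: [3.123, 0.338, -0.001]
force: [-0.5, -0.6, -1.3]
width: 0.443
[0.3969 0.0914 0.2345] [ 3.1231  0.3382 -0.001 ]
```

View pics/w3.png

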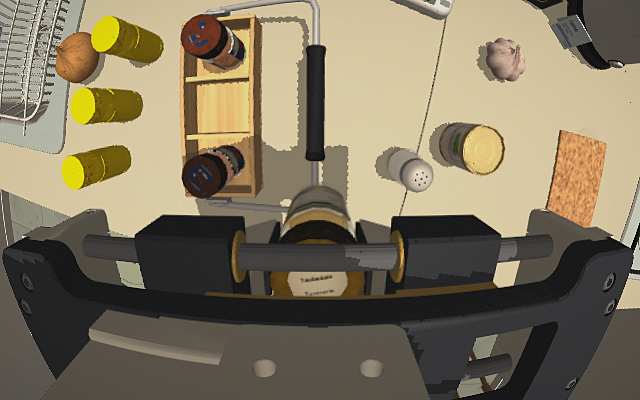

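View pics/s3.png

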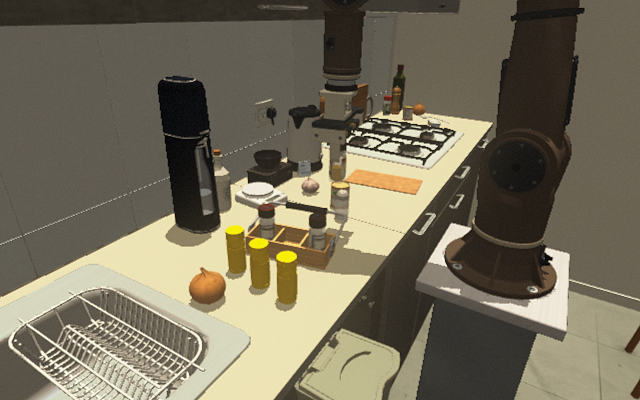

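```bash
python3 - <<'E'
import cv2
a=cv2.imread("pics/w3.png")
cv2.imwrite("pics/w3a.png",cv2.resize(a[0:215,170:350],None,fx=2.75,fy=2.75,interpolation=cv2.INTER_CUBIC))
E
```

```text
(no output)
```

View pics/w3a.png

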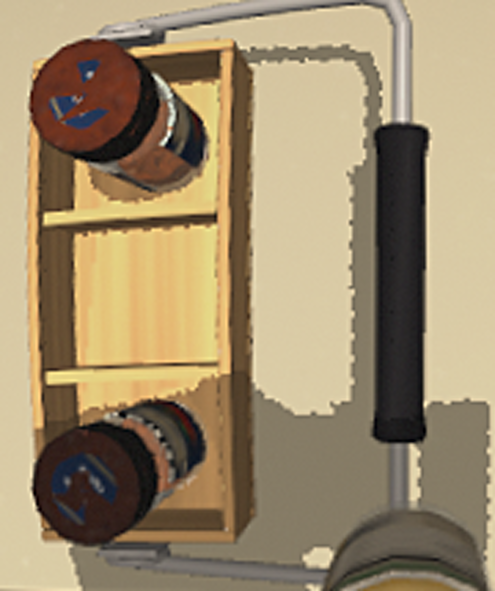

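```bash
cat > fit.py <<'E'
from h import *
def cw(p,L):
    c,s=np.cos(p[2]),np.sin(p[2]); L=np.atleast_2d(L)
    return np.c_[p[0]+c*L[:,0]-s*L[:,1],p[1]+s*L[:,0]+c*L[:,1],L[:,2]]
def hl(x,th,r=.112): return [x,-r*np.cos(th),.045+r*np.sin(th)]
E
python3 - <<'E'
from fit import *
np.set_printoptions(precision=4,suppress=True)
st=dict(position=np.array([.3969,.0914,.2345]),ee_rot=np.array([3.1231,.3382,-.001]))
L=[([.102,-.043,.048],(235,40)),([-.102,-.043,.048],(237,541)),([.033,-.038,.048],(216,214)),([-.033,-.038,.048],(218,371)),([.033,.038,.048],(44,219)),([-.033,.038,.048],(44,378))]
M=np.array([l[0] for l in L]);px=np.array([l[1] for l in L])/2.75+[170,0]
g=np.array([(401,127),(401,440)])/2.75+[170,0]
def f(p):
    e=(wproj(st,cw(p,M))-px).ravel()
    G=[hl(.057,p[3]),hl(-.057,p[3])]
    return np.r_[e,(wproj(st,cw(p,G))-g).ravel()]
r=least_squares(f,[.45,.21,.2,.1],loss="soft_l1")
print(r.x,np.degrees(r.x[2:]),f(r.x).round(1))
print("middle",r.x[:2])
print("jar tops",cw(r.x,[[.066,0,.11],[-.066,0,.11]]),wonz(st,170+88/2.75,100/2.75,.11),wonz(st,170+88/2.75,482/2.75,.11))
for n in("scene","side"):
    im=cv2.imread(f"pics/{n}0.png")
    im=cv2.resize(im,None,fx=4,fy=4,interpolation=cv2.INTER_CUBIC)
    for z in(0,.048):
        q=proj(n,cw(r.x,[[a*.102,b*.043,z] for a,b in((1,1),(1,-1),(-1,-1),(-1,1))]))*4+2
        cv2.polylines(im,[np.int32(q)],1,(255,0,255),1)
    q=proj(n,cw(r.x,[hl(.057,r.x[3]),hl(-.057,r.x[3])]))*4+2
    cv2.polylines(im,[np.int32(q)],0,(0,255,0),1)
    c=np.int32(proj(n,cw(r.x,[0,0,.05]))[0]*4)
    cv2.imwrite(f"pics/fit_{n}.png",im[c[1]-250:c[1]+200,c[0]-300:c[0]+300])
E
```

```text
[0.4496 0.2162 0.2105 0.2342] [12.0605 13.4181] [-0.4 -1.3  0.2  1.2  0.7 -3.5  0.4  0.6 -2.3 -0.2 -1.   0.4  0.6 -0.2
  0.   0.6]
middle [0.4496 0.2162]
jar tops [[0.5141 0.2299 0.11  ]
 [0.3851 0.2024 0.11  ]] [0.5127 0.2221 0.11  ] [0.3881 0.1978 0.11  ]
```

View pics/fit_scene.png

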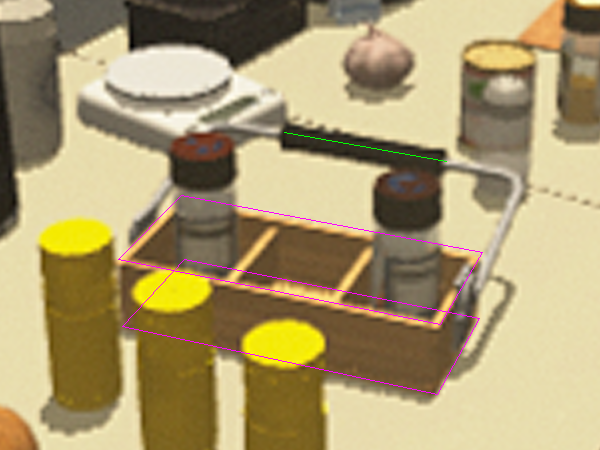

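View pics/fit_side.png

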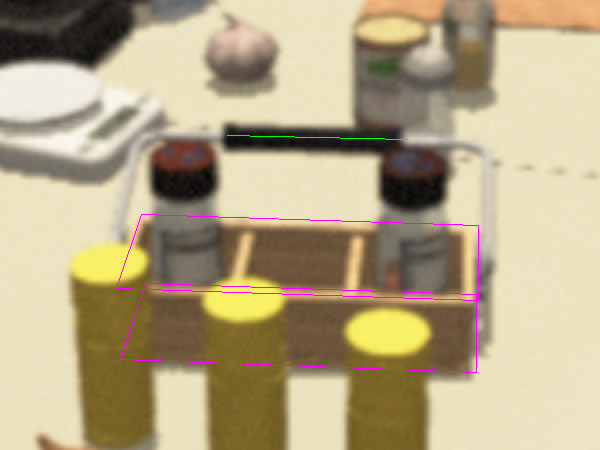

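```bash
python3 - <<'E'
from fit import *
np.set_printoptions(precision=4,suppress=True)
st=dict(position=np.array([.3969,.0914,.2345]),ee_rot=np.array([3.1231,.3382,-.001]))
L=[([.102,-.043,.048],(235,40)),([-.102,-.043,.048],(237,541)),([.033,-.038,.048],(216,214)),([-.033,-.038,.048],(218,371)),([.033,.038,.048],(44,219)),([-.033,.038,.048],(44,378))]
M=np.array([l[0] for l in L]);px=np.array([l[1] for l in L])/2.75+[170,0]
g=np.array([(401,127),(401,440)])/2.75+[170,0]
p0=[0.4496,0.2162,0.2105]
S={}
for n,l in(("scene",[([-.102,.043,.048],(440,325)),([-.102,.043,0],(437,393)),([.102,.043,.048],(122,262)),([-.102,-.043,.048],(482,256))]),("side",[([-.102,.043,.048],(470,300)),([-.102,.043,0],(467,376)),([-.102,-.043,.048],(473,230))])):
    c=np.int32(proj(n,cw(p0,[0,0,.05]))[0]*4)-[300,250]
    S[n]=(np.array([a[0] for a in l]),(np.array([a[1] for a in l])+c-2)/4)
def f(p):
    e=(wproj(st,cw(p,M))-px).ravel()
    G=[hl(.057,p[3]),hl(-.057,p[3])]
    return np.r_[e,(wproj(st,cw(p,G))-g).ravel(),np.concatenate([(proj(n,cw(p,S[n][0]))-S[n][1]).ravel() for n in S])]
r=least_squares(f,[.45,.21,.2,.1],loss="soft_l1")
print(r.x,np.degrees(r.x[2:]),f(r.x).round(1))
E
```

```text
[0.4499 0.2163 0.2082 0.2303] [11.9304 13.1945] [-0.3 -1.6 -0.1  0.9  0.6 -3.8  0.3  0.4 -2.3 -0.6 -1.2 -0.   0.7 -0.2
 -0.1  0.4  0.1  0.   0.2  0.4 -0.9 -0.8  0.3 -0.8  1.9  0.1  2.1 -0.7
  1.3 -1.2]
```

```bash
python3 -m creep '[[[2,4,0,0,0,0,-0.5],[4,8,0,0,0,0,-0.5],[5.3,11,0,0,0,0,-0.5],[5.3,12.5,0,0,0,0,-0.5],[5.3,12.5,-3,0,0,0,-0.5]]]' ; python3 -m creep '[[[0,0,-1,0,0,0,-0.5],[0,0,-2,0,0,0,-0.5],[0,0,-2,0,0,0,-0.5]]]' 
python3 - <<'E'
from h import *
np.set_printoptions(precision=4,suppress=True)
st=arm.observe()
print(st["position"],st["ee_rot"])
o=[]
for n in("scene","side"):
    im=arm.get_image(n)[:,:,::-1]; c=np.int32(proj(n,[.45,.216,.08])[0]); 
    o.append(cv2.resize(im[c[1]-70:c[1]+70,c[0]-70:c[0]+70],None,fx=2.8,fy=2.8,interpolation=cv2.INTER_CUBIC))
cv2.imwrite("pics/4.png",np.hstack(o))
cv2.imwrite("pics/w4.png",arm.get_image("wrist")[:,:,::-1])
E
```

```text
clock: 5.4
position: [0.4526, 0.2192, 0.207]
ee_rot: [-3.12, -0.336, -0.009]
force: [1.4, -0.0, -3.0]
width: 0.442
clock: 5.7
position: [0.4499, 0.2147, 0.1837]
ee_rot: [3.123, 0.333, -0.003]
force: [-0.4, -0.2, -1.1]
width: 0.442
[0.4499 0.2147 0.1837] [ 3.1227  0.3326 -0.0033]
```

View pics/4.png

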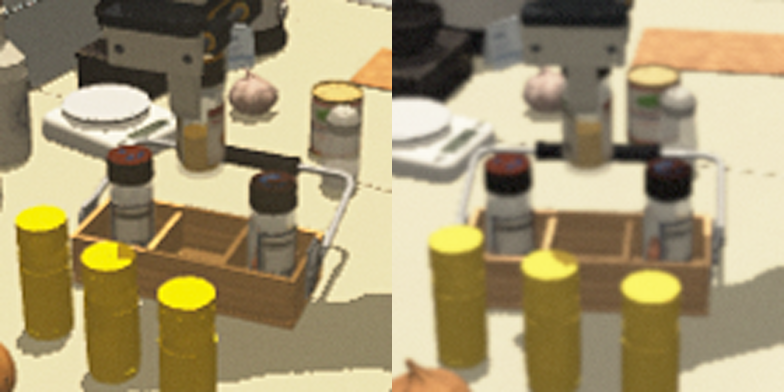

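View pics/w4.png

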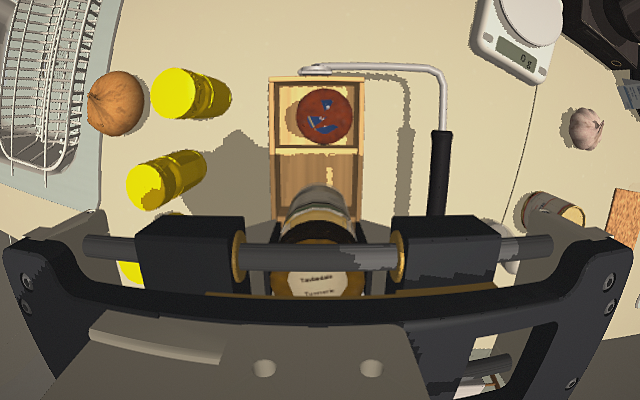

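```bash
python3 - <<'E'
from fit import *
st=arm.observe(); st=dict(position=np.array([.4499,.2147,.1837]),ee_rot=np.array([3.1227,.3326,-.0033]))
p=[.45,.216,.208]
for P in [[.102,.043,.048],[.102,-.043,.048],[.033,-.038,.048],[.033,.038,.048]]: print(wproj(st,cw(p,P)))
a=cv2.imread("pics/w4.png"); cv2.imwrite("pics/w4a.png",cv2.resize(a[60:230,240:400],None,fx=3,fy=3,interpolation=cv2.INTER_CUBIC))
E
```

```text
[[268.11181645  74.61931301]]
[[365.36584395  74.94787235]]
[[358.64302712 151.26334398]]
[[274.22368305 150.94417255]]
```

View pics/w4a.png

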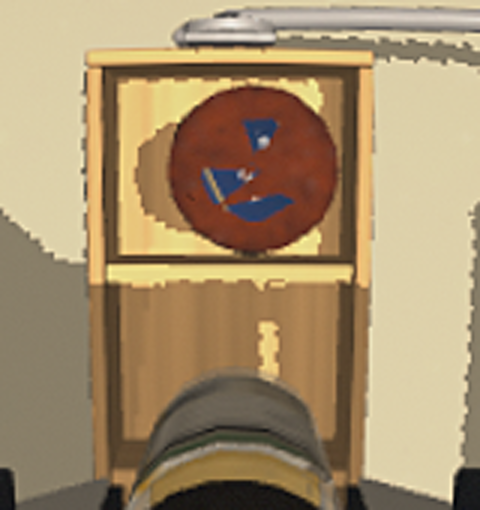

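```bash
python3 -m creep '[[[0,0.1,-4,0,0,0,-0.5],[0,0.1,-7,0,0,0,-0.5],[0,0.1,-9,0,0,0,-0.5],[0,0.1,-9.8,0,0,0,-0.5],[0,0.1,-9.8,0,0,0,-0.5]]]'; python3 -m creep '[[[0,0,-0.2,0,0,0,-0.5],[0,0,-0.4,0,0,0,-0.5],[0,0,-0.4,0,0,0,-0.5]]]'
```

```text
clock: 6.35
position: [0.4502, 0.217, 0.0866]
ee_rot: [3.123, 0.335, -0.001]
force: [-0.8, 0.5, -0.2]
width: 0.442
clock: 6.65
position: [0.4507, 0.2173, 0.0834]
ee_rot: [-3.123, -0.335, -0.002]
force: [0.2, 0.3, -2.2]
width: 0.441
```

```bash
python3 -m creep '[[[0,0,-0.2,0,0,0,-0.5],[0,0,-0.3,0,0,0,-0.5],[0,0,-0.3,0,0,0,-0.5]]]'; python3 - <<'E'
from h import *
o=[]
for n in("scene","side"):
    im=arm.get_image(n)[:,:,::-1]; c=np.int32(proj(n,[.45,.216,.08])[0]); 
    o.append(cv2.resize(im[c[1]-70:c[1]+70,c[0]-70:c[0]+70],None,fx=2.8,fy=2.8,interpolation=cv2.INTER_CUBIC))
cv2.imwrite("pics/5.png",np.hstack(o))
E
```

```text
clock: 6.95
position: [0.4503, 0.2172, 0.0798]
ee_rot: [3.124, 0.335, 0.0]
force: [0.5, 0.2, -1.2]
width: 0.443
```

View pics/5.png

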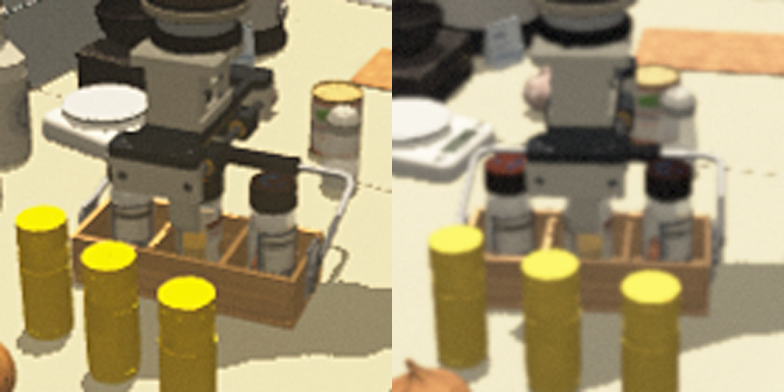

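```bash
python3 -m creep '[[[0,0,-0.1,0,0,0,-0.5],[0,0,-0.1,0,0,0,0],[0,0,-0.1,0,0,0,0.4],[0,0,-0.1,0,0,0,0.4],[0,0,-0.1,0,0,0,0.4]]]';  python3 -m creep '[[[0,0,2,0,0,0,0.4],[0,0,5,0,0,0,0.4],[0,0,10,0,0,0,0.4],[0,0,13,0,0,0,0.4],[0,0,13,0,0,0,0.4]]]'; python3 - <<'E'
from h import *
st=arm.observe();print(st["position"],st["ee_rot"])
o=[]
for n in("scene","side"):
    im=arm.get_image(n)[:,:,::-1]; c=np.int32(proj(n,[.45,.216,.08])[0]); 
    o.append(cv2.resize(im[c[1]-70:c[1]+70,c[0]-70:c[0]+70],None,fx=2.8,fy=2.8,interpolation=cv2.INTER_CUBIC))
cv2.imwrite("pics/6.png",np.hstack(o))
cv2.imwrite("pics/w6.png",arm.get_image("wrist")[:,:,::-1])
E
```

```text
clock: 7.55
position: [0.4501, 0.2172, 0.0787]
ee_rot: [-3.124, -0.335, 0.0]
force: [-0.5, -1.4, -0.3]
width: 0.682
clock: 8.05
position: [0.4522, 0.2188, 0.2129]
ee_rot: [-3.121, -0.335, -0.011]
force: [0.0, 0.1, 0.7]
width: 0.699
[0.45216392 0.21875439 0.21291548] [-3.1211833  -0.33487119 -0.01094617]
```

View pics/6.png

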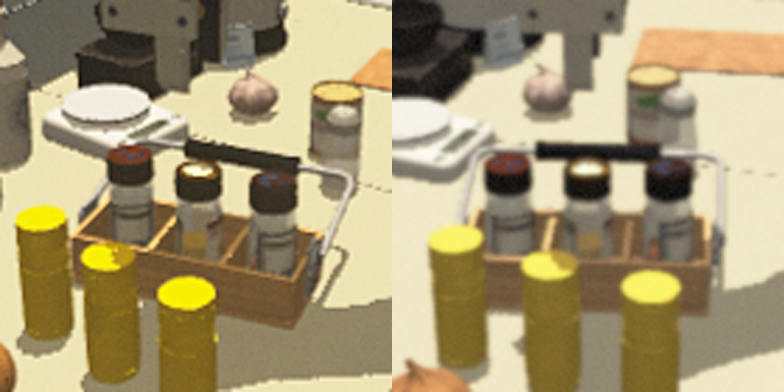

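View pics/w6.png

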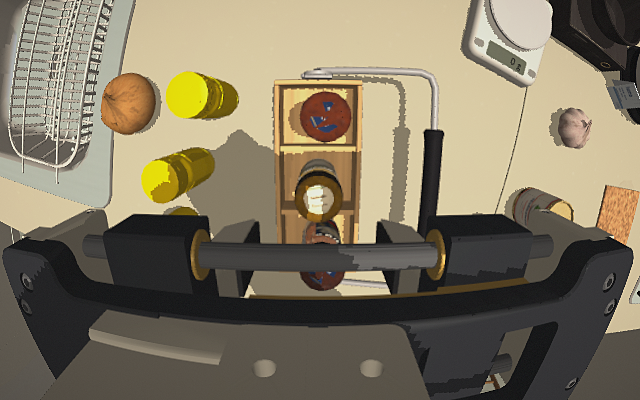

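```bash
python3 -m creep '[[[0.8,-4,0,0,0,0,0.2],[1.6,-8,0,0,0,0,0.2],[2.2,-10.8,0,0,0,0,0.2],[2.2,-10.8,-3,0,0,0,0.2],[2.2,-10.8,-3,0,0,0,0.2]]]';  python3 -m creep '[[[0,0,0,0,0,0,0.2],[0,0,0,0,0,0,0.2]]]'; python3 - <<'E'
from h import *
st=arm.observe();print(st["position"],st["ee_rot"])
o=[]
for n in("scene","side"):
    im=arm.get_image(n)[:,:,::-1]; c=np.int32(proj(n,[.45,.16,.12])[0]); 
    o.append(cv2.resize(im[c[1]-70:c[1]+70,c[0]-70:c[0]+70],None,fx=2.8,fy=2.8,interpolation=cv2.INTER_CUBIC))
cv2.imwrite("pics/7.png",np.hstack(o))
cv2.imwrite("pics/w7.png",arm.get_image("wrist")[:,:,::-1])
E
```

```text
clock: 8.7
position: [0.4697, 0.1071, 0.175]
ee_rot: [3.123, 0.332, -0.012]
force: [-2.0, 0.5, 0.7]
width: 0.603
clock: 8.9
position: [0.4721, 0.1103, 0.1792]
ee_rot: [-3.123, -0.338, 0.0]
force: [0.2, 1.1, -0.4]
width: 0.601
[0.47213312 0.11027006 0.17915075] [-3.12287532e+00 -3.37875485e-01  2.14263659e-04]
```

View pics/7.png

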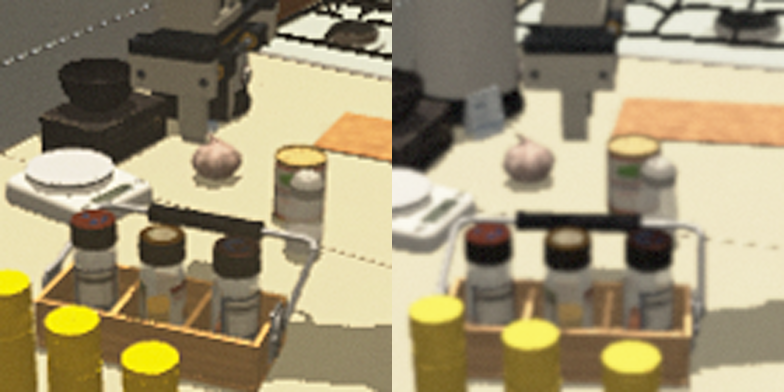

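View pics/w7.png

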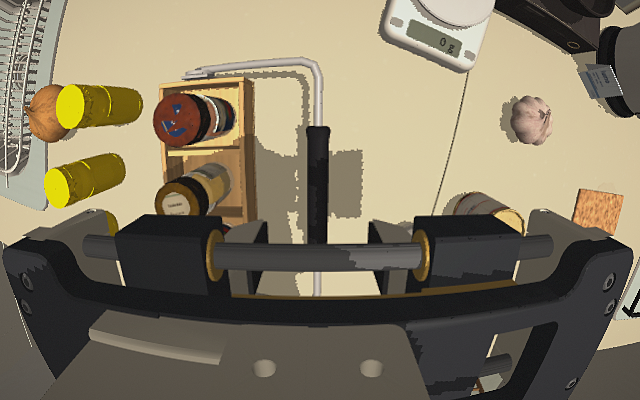

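```bash
python3 -m creep '[[[0,-0.1,-4,0,0,0,0.2],[0,-0.1,-7,0,0,0,0.2],[0,-0.1,-9,0,0,0,0.2],[0,-0.1,-10.2,0,0,0,0.2],[0,-0.1,-10.5,0,0,0,0.2]]]';  python3 -m creep '[[[0,0,0,0,0,0,0.2],[0,0,0,0,0,0,-0.3]]]' 15; python3 - <<'E'
from h import *
st=arm.observe();print(st["position"],st["ee_rot"])
o=[]
for n in("scene","side"):
    im=arm.get_image(n)[:,:,::-1]; c=np.int32(proj(n,[.45,.16,.12])[0]); 
    o.append(cv2.resize(im[c[1]-70:c[1]+70,c[0]-70:c[0]+70],None,fx=2.8,fy=2.8,interpolation=cv2.INTER_CUBIC))
cv2.imwrite("pics/8.png",np.hstack(o))
E
```

```text
clock: 9.55
position: [0.4719, 0.1083, 0.0731]
ee_rot: [3.123, 0.336, -0.002]
force: [-0.7, 0.1, 1.0]
width: 0.603
clock: 9.75
position: [0.473, 0.1085, 0.0747]
ee_rot: [-3.123, -0.335, -0.003]
force: [-0.2, 0.3, 0.3]
width: 0.554
[0.47296952 0.10852231 0.07472445] [-3.12345222e+00 -3.35262741e-01 -2.63613578e-03]
```

View pics/8.png

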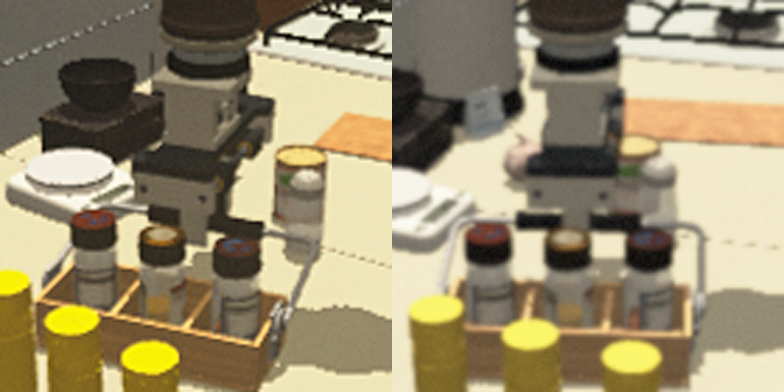

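Centred on the sleeve (side view: equal black grip either side of the finger). Pinch.

```bash
python3 -m creep '[[[0,0,0,0,0,0,-0.4],[0,0,0,0,0,0,-0.8],[0,0,0,0,0,0,-0.8],[0,0,0,0,0,0,-0.8],[0,0,0,0,0,0,-0.8]]]' 15;python3 -m creep '[[[0,0,0,0,0,0,-0.8],[0,0,0,0,0,0,-0.8],[0,0,0,0,0,0,-0.8],[0,0,0,0,0,0,-0.8]]]' 15
python3 - <<'E'
import numpy as np
a=np.radians(13.2);u=np.array([-.2067,.978])
for d in [18,23,28,33,38,43,48,53,58,63,68,73,78,83,86,90,91]:
    t=np.radians(d); dy=.112*(np.cos(a)-np.cos(t)); dz=.112*(np.sin(t)-np.sin(a))
    print(d,(100*np.r_[u*dy,dz]).round(2))
E
```

```text
clock: 10.35
position: [0.4722, 0.1087, 0.0738]
ee_rot: [-3.123, -0.336, -0.0]
force: [0.3, 2.2, -0.9]
width: 0.186
clock: 10.75
position: [0.4723, 0.1086, 0.0738]
ee_rot: [-3.123, -0.336, -0.0]
force: [-0.8, 3.8, -0.8]
width: 0.189
18 [-0.05  0.25  0.9 ]
23 [-0.12  0.58  1.82]
28 [-0.21  0.99  2.7 ]
33 [-0.31  1.48  3.54]
38 [-0.43  2.03  4.34]
43 [-0.56  2.65  5.08]
48 [-0.7   3.33  5.77]
53 [-0.86  4.07  6.39]
58 [-1.03  4.86  6.94]
63 [-1.2   5.69  7.42]
68 [-1.39  6.56  7.83]
73 [-1.58  7.46  8.15]
78 [-1.77  8.39  8.4 ]
83 [-1.97  9.33  8.56]
86 [-2.09  9.9   8.62]
90 [-2.25 10.66  8.64]
91 [-2.29 10.86  8.64]
```

```bash
python3 -m creep '[[[-0.05,0.25,0.9,0,0,0,-0.8],[-0.12,0.58,1.82,0,0,0,-0.8],[-0.21,0.99,2.7,0,0,0,-0.8],[-0.31,1.48,3.54,0,0,0,-0.8],[-0.31,1.48,3.54,0,0,0,-0.8]]]'; python3 - <<'E'
from h import *
st=arm.observe();print(st["position"],st["force"])
o=[]
for n in("scene","side"):
    im=arm.get_image(n)[:,:,::-1]; c=np.int32(proj(n,[.45,.16,.12])[0]); 
    o.append(cv2.resize(im[c[1]-70:c[1]+70,c[0]-70:c[0]+70],None,fx=2.8,fy=2.8,interpolation=cv2.INTER_CUBIC))
cv2.imwrite("pics/9.png",np.hstack(o))
E
```

```text
clock: 11.25
position: [0.4693, 0.1235, 0.1105]
ee_rot: [3.123, 0.336, 0.002]
force: [-1.8, 0.9, 0.1]
width: 0.188
[0.46933016 0.12348669 0.11054511] [-1.81052855  0.91302331  0.11900675]
```

View pics/9.png

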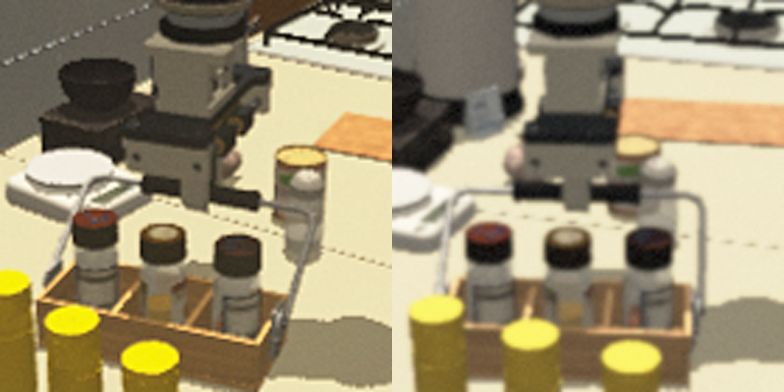

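```bash
python3 -m creep '[[[-0.12,0.55,0.8,0,0,0,-0.8],[-0.25,1.17,1.54,0,0,0,-0.8],[-0.39,1.85,2.23,0,0,0,-0.8],[-0.55,2.59,2.85,0,0,0,-0.8],[-0.72,3.38,3.4,0,0,0,-0.8]]]';python3 -m creep '[[[0,0,0,0,0,0,-0.8],[0,0,0,0,0,0,-0.8]]]'
```

```text
clock: 11.85
position: [0.4618, 0.157, 0.1439]
ee_rot: [3.123, 0.335, 0.0]
force: [-1.6, -3.0, 2.4]
width: 0.193
clock: 12.05
position: [0.4618, 0.1572, 0.1439]
ee_rot: [3.123, 0.336, 0.001]
force: [-1.4, -4.1, 8.0]
width: 0.19
```

```bash
python3 -m creep '[[[0,0,0.2,0,0,0,-0.8],[-0.17,0.83,0.68,0,0,0,-0.8],[-0.36,1.7,1.1,0,0,0,-0.8],[-0.36,1.7,1.1,0,0,0,-0.8]]]'; python3 - <<'E'
from h import *
st=arm.observe();print(st["position"],st["force"])
o=[]
for n in("scene","side"):
    im=arm.get_image(n)[:,:,::-1]; c=np.int32(proj(n,[.45,.16,.12])[0]); 
    o.append(cv2.resize(im[c[1]-70:c[1]+70,c[0]-70:c[0]+70],None,fx=2.8,fy=2.8,interpolation=cv2.INTER_CUBIC))
cv2.imwrite("pics/10.png",np.hstack(o))
E
```

```text
clock: 12.45
position: [0.4579, 0.1758, 0.1549]
ee_rot: [-3.122, -0.339, -0.001]
force: [-1.3, -0.0, -4.9]
width: 0.192
[0.45794633 0.17584372 0.15486737] [-1.27313523 -0.03771785 -4.92013396]
```

View pics/10.png

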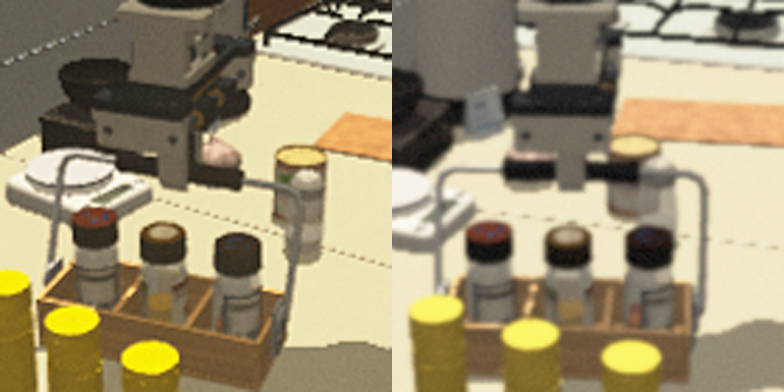

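```bash
python3 -m creep '[[[-0.1,0.45,0.09,0,0,0,-0.8],[-0.19,0.9,0.22,0,0,0,-0.8],[-0.28,1.36,0.35,0,0,0,-0.8],[-0.38,1.83,0.46,0,0,0,-0.8],[-0.38,1.83,0.46,0,0,0,-0.8]]]'
```

```text
clock: 13.05
position: [0.4545, 0.192, 0.1592]
ee_rot: [3.123, 0.335, 0.0]
force: [-0.7, -2.8, -0.4]
width: 0.187
```

```bash
python3 -m creep '[[[-0.1,0.47,0.08,0,0,0,-0.8],[-0.2,0.94,0.14,0,0,0,-0.8],[-0.3,1.4,0.18,0,0,0,-0.8],[-0.4,1.8,0.22,0,0,0,-0.8],[-0.4,1.8,0.22,0,0,0,-0.8]]]'; python3 - <<'E'
from h import *
st=arm.observe();print(st["position"],st["force"])
o=[]
for n in("scene","side"):
    im=arm.get_image(n)[:,:,::-1]; c=np.int32(proj(n,[.45,.19,.12])[0]); 
    o.append(cv2.resize(im[c[1]-70:c[1]+70,c[0]-70:c[0]+70],None,fx=2.8,fy=2.8,interpolation=cv2.INTER_CUBIC))
cv2.imwrite("pics/11.png",np.hstack(o))
E
```

```text
clock: 13.55
position: [0.4503, 0.2112, 0.1608]
ee_rot: [-3.123, -0.337, -0.0]
force: [-0.8, 1.0, -3.3]
width: 0.189
[0.45031474 0.21118661 0.16084136] [-0.75834799  1.00157578 -3.27346322]
```

View pics/11.png

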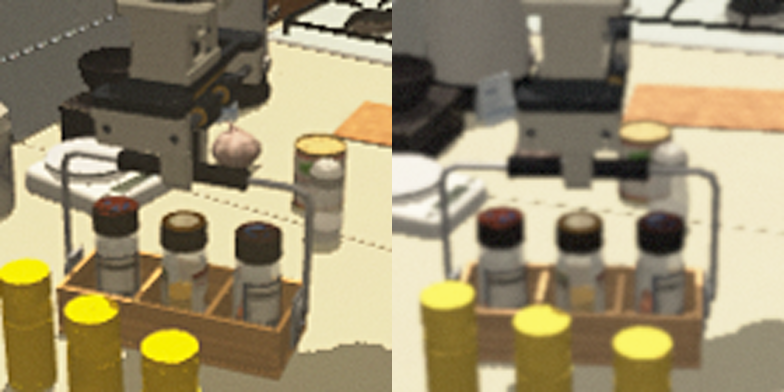

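```bash
python3 -m creep '[[[-0.05,0.25,0,0,0,0,-0.8],[-0.1,0.5,0,0,0,0,-0.8],[-0.1,0.5,0,0,0,0,-0.8],[-0.1,0.5,0,0,0,0,-0.8]]]';python3 -m creep '[[[-0.05,0.25,0,0,0,0,-0.8],[-0.05,0.25,0,0,0,0,-0.8],[-0.05,0.25,0,0,0,0,-0.8]]]'
```

```text
clock: 14.05
position: [0.4497, 0.2146, 0.1611]
ee_rot: [3.123, 0.335, 0.0]
force: [-3.3, -3.6, 4.0]
width: 0.189
clock: 14.35
position: [0.4492, 0.2171, 0.1616]
ee_rot: [3.123, 0.334, 0.001]
force: [-4.2, -5.5, 10.9]
width: 0.192
```

```bash
python3 -m creep '[[[0,0,0,0,0,0,-0.4],[0,0,0,0,0,0,-0.2],[0,0,0,0,0,0,-0.2],[0,0,0,0,0,0,-0.2],[0,0,0,0,0,0,-0.2]]]' 15; python3 - <<'E'
from h import *
st=arm.observe();print(st["position"],st["force"])
o=[]
for n in("scene","side"):
    im=arm.get_image(n)[:,:,::-1]; c=np.int32(proj(n,[.45,.21,.12])[0]); 
    o.append(cv2.resize(im[c[1]-70:c[1]+70,c[0]-70:c[0]+70],None,fx=2.8,fy=2.8,interpolation=cv2.INTER_CUBIC))
cv2.imwrite("pics/12.png",np.hstack(o))
cv2.imwrite("pics/w12.png",arm.get_image("wrist")[:,:,::-1])
E
```

```text
clock: 14.85
position: [0.4491, 0.218, 0.161]
ee_rot: [-3.123, -0.335, -0.0]
force: [0.5, -0.2, -0.4]
width: 0.401
[0.44914477 0.21795875 0.16097327] [ 0.45737699 -0.16973696 -0.39707073]
```

View pics/12.png

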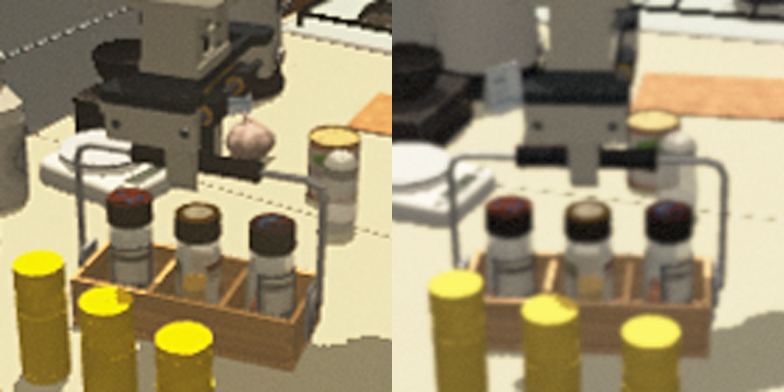

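View pics/w12.png

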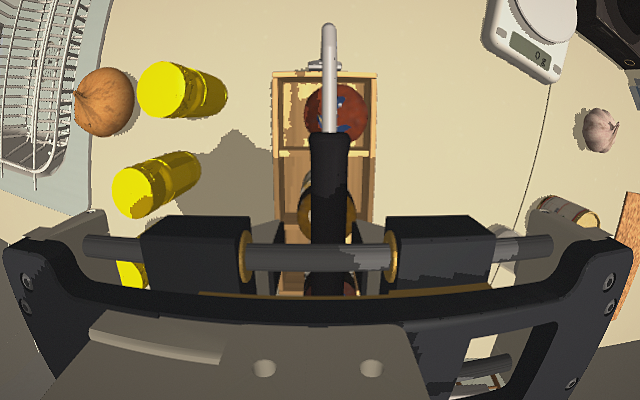

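```bash
python3 -m creep '[[[0.1,-0.4,-0.4,0,0,0,-0.2],[0.1,-0.4,-0.8,0,0,0,-0.2],[0.1,-0.4,-0.8,0,0,0,-0.2]]]' 15; python3 - <<'E'
from h import *
st=arm.observe();print(st["position"],st["force"])
cv2.imwrite("pics/w13.png",arm.get_image("wrist")[:,:,::-1])
E
```

```text
clock: 15.3
position: [0.4497, 0.213, 0.1522]
ee_rot: [3.123, 0.334, -0.002]
force: [-0.1, 0.5, 0.4]
width: 0.402
[0.44974989 0.21304406 0.15220881] [-0.14981979  0.54686451  0.43005928]
```

View pics/w13.png

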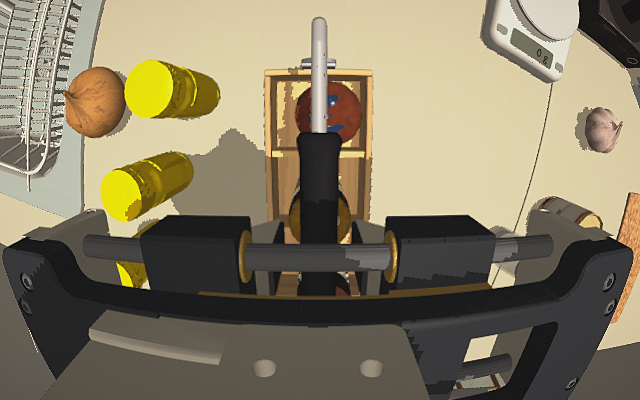

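```bash
python3 -m creep '[[[0,0,0,0,0,0,-0.5],[0,0,0,0,0,0,-0.8],[0,0,0,0,0,0,-0.8],[0,0,0,0,0,0,-0.8],[0,0,0,0,0,0,-0.8]]]' 45; python3 -m creep '[[[0,0,0,0,0,0,-0.8],[0,0,0.5,0,0,0,-0.8],[0,0,1,0,0,0,-0.8],[0,0,1.5,0,0,0,-0.8],[0,0,2,0,0,0,-0.8]]]' 45;python3 -m creep '[[[0,0,1,0,0,0,-0.8],[0,0,2,0,0,0,-0.8],[0,0,2,0,0,0,-0.8],[0,0,2,0,0,0,-0.8]]]'; python3 - <<'E'
from h import *
st=arm.observe();print(st["position"],st["force"])
o=[]
for n in("scene","side"):
    im=arm.get_image(n)[:,:,::-1]; c=np.int32(proj(n,[.45,.21,.12])[0]); 
    o.append(cv2.resize(im[c[1]-70:c[1]+70,c[0]-70:c[0]+70],None,fx=2.8,fy=2.8,interpolation=cv2.INTER_CUBIC))
cv2.imwrite("pics/14.png",np.hstack(o))
E
```

```text
clock: 15.85
position: [0.4502, 0.2131, 0.153]
ee_rot: [3.123, 0.334, 0.0]
force: [0.1, -2.8, 1.1]
width: 0.184
clock: 16.35
position: [0.4498, 0.2137, 0.1732]
ee_rot: [-3.123, -0.336, 0.001]
force: [1.1, -0.7, -8.7]
width: 0.185
clock: 16.75
position: [0.4504, 0.2136, 0.1934]
ee_rot: [-3.123, -0.335, -0.002]
force: [0.1, 0.4, -9.2]
width: 0.183
[0.45035748 0.21363926 0.19336753] [ 0.0904035   0.35793013 -9.20975307]
```

View pics/14.png

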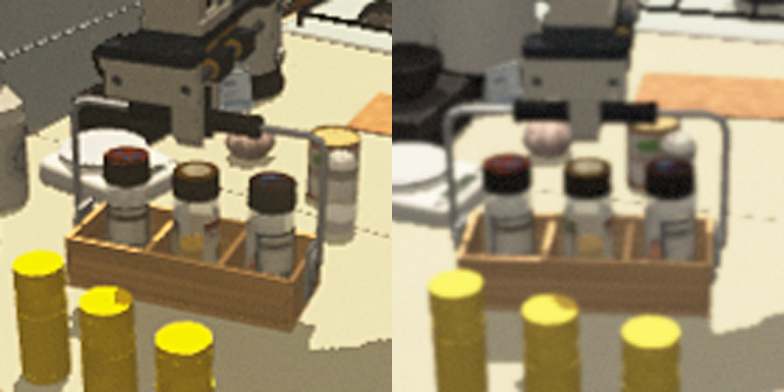

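```bash
python3 - <<'E'
from h import *
for p in [(290,172),(320,172),(275,182),(310,192),(297,180)]: print(p,onz("scene",*p,0))
E
python3 -m creep '[[[0,0,2,0,0,0,-0.8],[0,0,4,0,0,0,-0.8],[0,0,6,0,0,0,-0.8],[0,0,8,0,0,0,-0.8],[0,0,10,0,0,0,-0.8]]]'
```

```text
(290, 172) [ 0.74881766 -0.21749576  0.        ]
(320, 172) [ 0.65704937 -0.27920711  0.        ]
(275, 182) [ 0.73931589 -0.11185296  0.        ]
(310, 192) [ 0.59463341 -0.10822586  0.        ]
(297, 180) [ 0.68587397 -0.16887294  0.        ]
clock: 17.35
position: [0.4496, 0.2133, 0.2932]
ee_rot: [3.123, 0.336, -0.002]
force: [0.5, -0.0, -8.8]
width: 0.183
```

```bash
python3 -m creep '[[[0,-0.8,0,0,0,0,-0.8],[0,-2.2,0,0,0,0,-0.8],[0,-4.2,0,0,0,0,-0.8],[0,-6.7,0,0,0,0,-0.8],[0,-9.2,0,0,0,0,-0.8]]]';python3 -m creep '[[[0,-2.5,0,0,0,0,-0.8],[0,-5,0,0,0,0,-0.8],[0,-7.5,0,0,0,0,-0.8],[0,-10,0,0,0,0,-0.8],[0,-12.5,0,0,0,0,-0.8]]]';python3 -m creep '[[[0,-2.5,0,0,0,0,-0.8],[0,-5,0,0,0,0,-0.8],[0,-7,0,0,0,0,-0.8],[0,-8.4,0,0,0,0,-0.8],[0,-9,0,0,0,0,-0.8]]]';python3 -m creep '[[[0,0,0,0,0,0,-0.8],[0,0,0,0,0,0,-0.8],[0,0,0,0,0,0,-0.8]]]'; python3 - <<'E'
from h import *
st=arm.observe();print(st["position"],st["ee_rot"],st["force"])
cv2.imwrite("pics/w15.png",arm.get_image("wrist")[:,:,::-1])
cv2.imwrite("pics/s15.png",arm.get_image("scene")[:,:,::-1])
E
```

```text
clock: 17.85
position: [0.4493, 0.12, 0.2913]
ee_rot: [3.123, 0.336, -0.003]
force: [0.9, 0.4, -8.1]
width: 0.185
clock: 18.35
position: [0.4489, -0.0051, 0.2914]
ee_rot: [3.124, 0.335, -0.003]
force: [-0.3, 0.6, -9.1]
width: 0.182
clock: 18.85
position: [0.4489, -0.0956, 0.2914]
ee_rot: [3.124, 0.331, -0.004]
force: [-1.2, -0.2, -8.5]
width: 0.185
clock: 19.15
position: [0.45, -0.0923, 0.2927]
ee_rot: [-3.123, -0.338, 0.0]
force: [0.4, 0.8, -8.1]
width: 0.184
[ 0.44996221 -0.09228307  0.29274341] [-3.12283203e+00 -3.37584341e-01  2.91276297e-04] [ 0.44712837  0.81927912 -8.07450101]
```

View pics/w15.png

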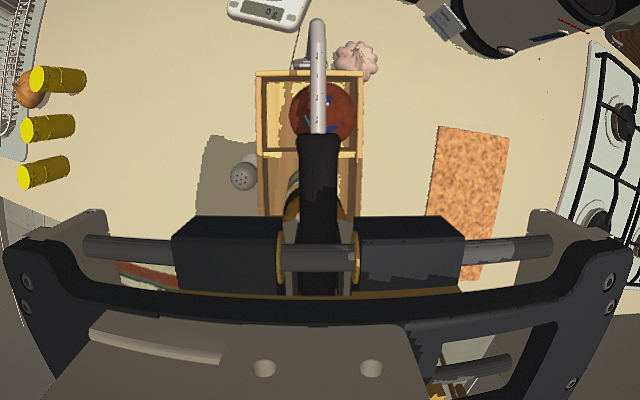

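View pics/s15.png

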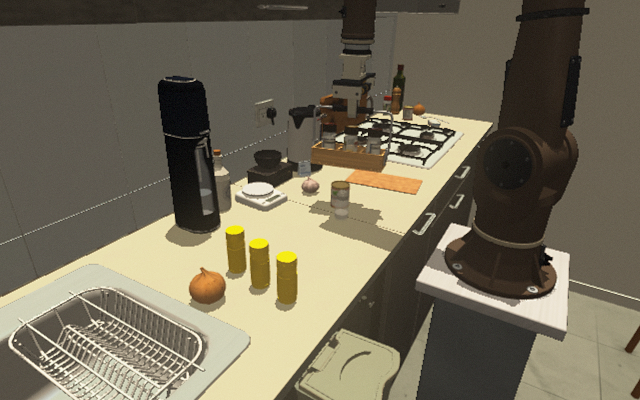

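```bash
python3 - <<'E'
import cv2,numpy as np
z=lambda f,x0,x1,y0,y1,k:cv2.resize(cv2.imread(f)[y0:y1,x0:x1],None,fx=k,fy=k,interpolation=cv2.INTER_CUBIC)
a=z("pics/w1.png",380,510,70,250,3);b=z("pics/w15.png",420,520,115,295,3)
cv2.imwrite("pics/m1.png",np.hstack([a,b]))
c=z("pics/scene0.png",335,435,160,200,6);d=z("pics/side0.png",325,425,160,200,6)
cv2.imwrite("pics/m2.png",np.vstack([c,d]))
E
```

```text
(no output)
```

View pics/m1.png

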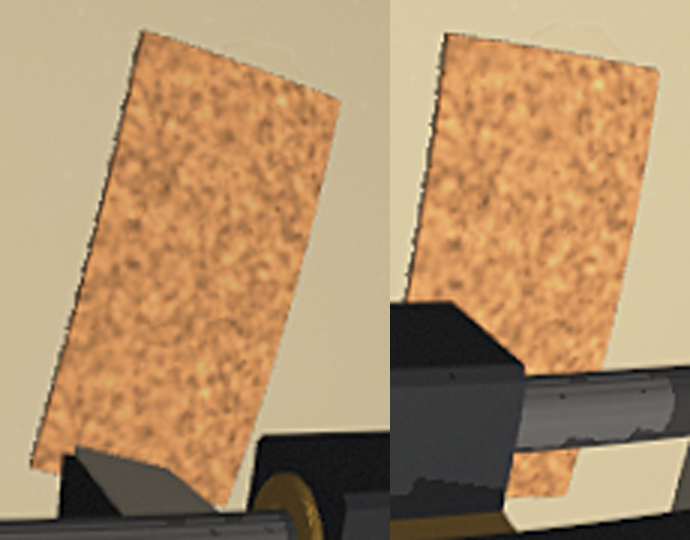

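View pics/m2.png

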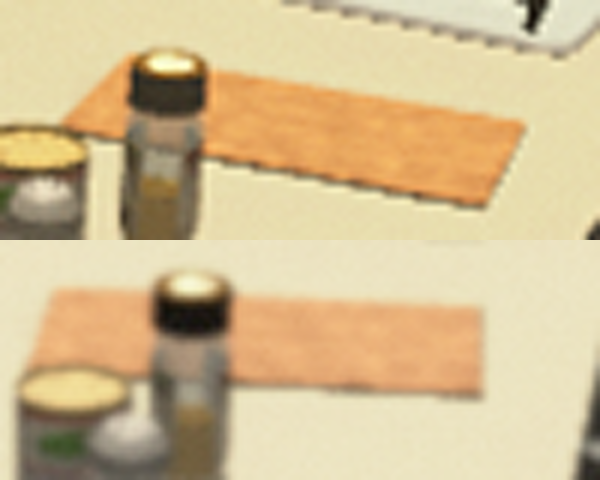

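```bash
python3 - <<'E'
import cv2
a=cv2.imread("pics/w15.png")
cv2.imwrite("pics/w15a.png",cv2.resize(a[50:230,240:380],None,fx=4,fy=3.3,interpolation=cv2.INTER_CUBIC))
E
cat > matfit.py <<'E'
from fit import *
np.set_printoptions(precision=4,suppress=True)
s1=dict(position=np.array([.36120,-.13097,.34387]),ee_rot=np.array([3.09389607,.542442,.00027]))
s15=dict(position=np.array([.44996,-.09228,.29274]),ee_rot=np.array([-3.122832,-.337584,.000291]))
A,B,D,E_=[.125,.065,.005],[.125,-.065,.005],[-.125,.065,.005],[-.125,-.065,.005]
obs=[(lambda P:wproj(s1,P),[A,B,D,E_],np.array([(141,30),(340,100),(32,467),(226,507)])/3+[380,70]),
(lambda P:wproj(s15,P),[A,B,E_],np.array([(55,33),(269,71),(177,496)])/3+[420,115]),
(lambda P:proj("scene",P),[B,E_,D,A],np.array([(128,55),(525,122),(487,207),(62,123)])/6+[335,160]),
(lambda P:proj("side",P),[B,E_,D],np.array([(55,48),(483,68),(483,155)])/6+[325,160])]
def f(p,o=obs): return np.concatenate([(pr(cw(p,L))-px).ravel() for pr,L,px in o])
r=least_squares(f,[.425,-.33,.16],loss="soft_l1")
print(r.x,np.degrees(r.x[2]),f(r.x).round(1))
for o in obs:
    q=least_squares(lambda p:f(p,[o]),r.x); print(q.x,np.degrees(q.x[2]),abs(q.fun).max())
E
python3 matfit.py
```

```text
[ 0.4263 -0.3316  0.1355] 7.765340146017199 [-0.1 -0.5  0.2 -0.4 -1.   0.9  0.2  0.1  0.   0.1  0.2 -0.4 -0.5  0.4
 -0.5 -1.2  0.3 -1.1 -0.1 -1.4 -1.  -0.4  0.4 -1.3  0.2 -1.4  0.9 -1.6]
[ 0.4264 -0.332   0.1354] 7.757464966728409 0.9154446700204915
[ 0.4262 -0.3319  0.1383] 7.924820078634247 0.5262503735252722
[ 0.4224 -0.3247  0.1283] 7.351705369597842 0.9555738000189535
[ 0.4263 -0.319   0.12  ] 6.876575646811274 0.28145743498856746
```

View pics/w15a.png

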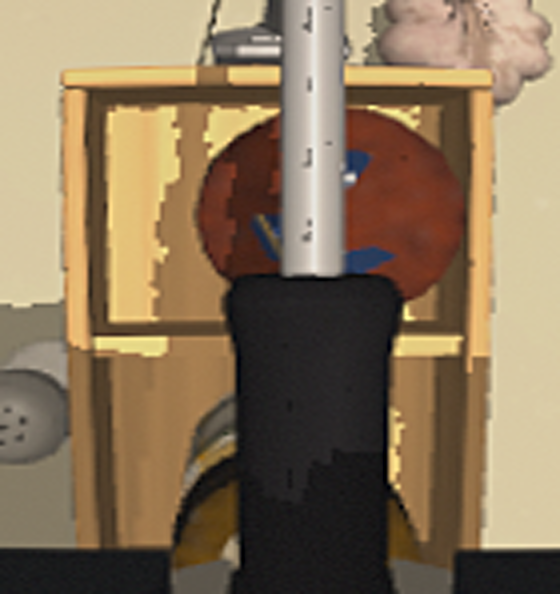

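```bash
python3 - <<'E'
from matfit import *
px=np.array([(62,69),(492,69),(92,345),(466,345)])/[4,3.3]+[240,50]
zb=.1397+.048
L=[[.102,.043,zb],[.102,-.043,zb],[.033,.038,zb],[.033,-.038,zb]]
for z in(0,-.005):
    g=lambda p:(wproj(s15,cw(p,np.array(L)+[0,0,z]))-px).ravel()
    q=least_squares(g,[.45,-.09,.21]);c=q.x;print(z,c,np.degrees(c[2]),q.fun.round(1))
c=np.array([.45,-.0923,0]);m=r.x
print(r.x)
E
```

```text
[ 0.4263 -0.3316  0.1355] 7.765340146017199 [-0.1 -0.5  0.2 -0.4 -1.   0.9  0.2  0.1  0.   0.1  0.2 -0.4 -0.5  0.4
 -0.5 -1.2  0.3 -1.1 -0.1 -1.4 -1.  -0.4  0.4 -1.3  0.2 -1.4  0.9 -1.6]
[ 0.4264 -0.332   0.1354] 7.757464966728409 0.9154446700204915
[ 0.4262 -0.3319  0.1383] 7.924820078634247 0.5262503735252722
[ 0.4224 -0.3247  0.1283] 7.351705369597842 0.9555738000189535
[ 0.4263 -0.319   0.12  ] 6.876575646811274 0.28145743498856746
0 [ 0.4492 -0.0854  0.2144] 12.284741288551979 [-0.5 -0.6  1.  -1.3 -0.7  1.   0.3  0.9]
-0.005 [ 0.4492 -0.0853  0.2144] 12.2850754723113 [ 0.6  0.2 -0.1 -0.4  0.2  0.1 -0.6  0. ]
[ 0.4263 -0.3316  0.1355]
```

```bash
python3 -m creep '[[[-0.1,-0.8,0,0,0,-0.5,-0.8],[-0.2,-2.2,0,0,0,-1,-0.8],[-0.4,-4.2,0,0,0,-1.5,-0.8],[-0.6,-6.7,0,0,0,-2,-0.8],[-0.8,-9.2,0,0,0,-2.5,-0.8]]]';python3 -m creep '[[[-0.3,-2.5,0,0,0,-0.5,-0.8],[-0.6,-5,0,0,0,-1,-0.8],[-0.8,-7.5,0,0,0,-1.5,-0.8],[-1,-10,0,0,0,-2,-0.8],[-1.2,-12,0,0,0,-2,-0.8]]]';python3 -m creep '[[[-0.1,-1.4,0,0,0,0,-0.8],[-0.2,-2.4,0,0,0,0,-0.8],[-0.3,-3,0,0,0,0,-0.8],[-0.3,-3.2,0,0,0,0,-0.8],[-0.3,-3.2,0,0,0,0,-0.8]]]';python3 -m creep '[[[0,0,-1.5,0,0,0,-0.8],[0,0,-3,0,0,0,-0.8],[0,0,-5,0,0,0,-0.8],[0,0,-7,0,0,0,-0.8],[0,0,-8,0,0,0,-0.8]]]';python3 -m creep '[[[0,0,0,0,0,0,-0.8],[0,0,0,0,0,0,-0.8],[0,0,0,0,0,0,-0.8]]]'; python3 - <<'E'
from h import *
st=arm.observe();print(st["position"],st["ee_rot"],st["force"])
cv2.imwrite("pics/w16.png",arm.get_image("wrist")[:,:,::-1])
o=[]
for n in("scene","side"):
    im=arm.get_image(n)[:,:,::-1]; c=np.int32(proj(n,[.426,-.33,.09])[0]); 
    o.append(cv2.resize(im[c[1]-60:c[1]+60,c[0]-60:c[0]+60],None,fx=3.3,fy=3.3,interpolation=cv2.INTER_CUBIC))
cv2.imwrite("pics/16.png",np.hstack(o))
E
```

```text
clock: 19.75
position: [0.4416, -0.1877, 0.293]
ee_rot: [3.13, 0.265, -0.0]
force: [0.6, 0.1, -8.6]
width: 0.183
clock: 20.25
position: [0.4288, -0.3086, 0.2927]
ee_rot: [3.134, 0.207, -0.001]
force: [-1.1, -0.4, -8.1]
width: 0.183
clock: 20.75
position: [0.4272, -0.337, 0.2929]
ee_rot: [-3.134, -0.213, 0.0]
force: [0.3, 0.2, -8.8]
width: 0.179
clock: 21.25
position: [0.4268, -0.3361, 0.2115]
ee_rot: [-3.133, -0.214, 0.002]
force: [0.2, -0.5, -8.6]
width: 0.184
clock: 21.55
position: [0.4278, -0.3376, 0.2141]
ee_rot: [3.133, 0.213, 0.003]
force: [-0.7, -0.5, -8.2]
width: 0.183
[ 0.4278141  -0.33760738  0.21410633] [3.13328851e+00 2.12533641e-01 2.61656625e-03] [-0.7465733  -0.50725122 -8.21388284]
```

View pics/w16.png

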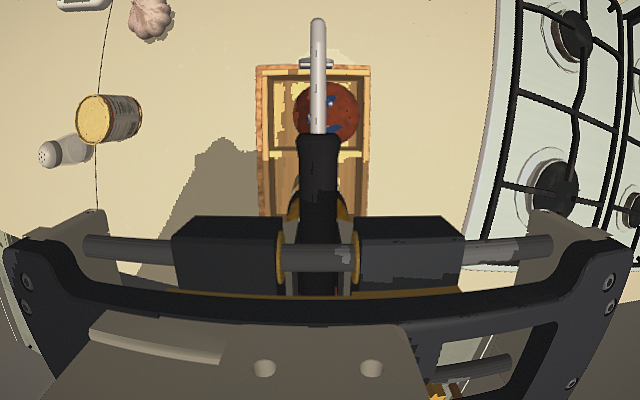

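View pics/16.png

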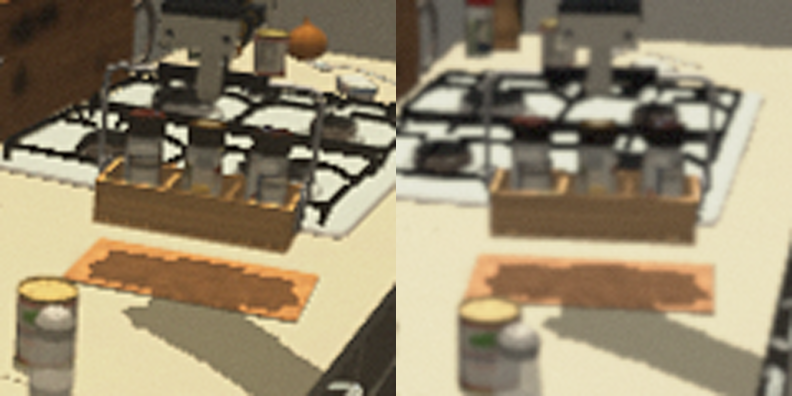

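```bash
python3 -m creep '[[[0,0,-1,0,0,0,-0.8],[0,0,-2.2,0,0,0,-0.8],[0,0,-3.4,0,0,0,-0.8],[0,0,-4.2,0,0,0,-0.8],[0,0,-4.5,0,0,0,-0.8]]]';python3 -m creep '[[[0,0,-0.1,0,0,0,-0.8],[0,0,-0.2,0,0,0,-0.8],[0,0,-0.3,0,0,0,-0.8],[0,0,-0.4,0,0,0,-0.8],[0,0,-0.5,0,0,0,-0.8]]]'
```

```text
clock: 22.2
position: [0.4263, -0.337, 0.1663]
ee_rot: [-3.133, -0.212, 0.003]
force: [0.1, -0.6, -8.0]
width: 0.184
clock: 22.7
position: [0.4271, -0.3375, 0.1631]
ee_rot: [3.134, 0.212, 0.001]
force: [0.6, -0.9, -9.1]
width: 0.185
```

```bash
python3 -m creep '[[[0,0,-0.1,0,0,0,-0.8],[0,0,-0.2,0,0,0,-0.8],[0,0,-0.3,0,0,0,-0.8],[0,0,-0.4,0,0,0,-0.8],[0,0,-0.4,0,0,0,-0.8]]]'
```

```text
clock: 23.2
position: [0.427, -0.3374, 0.1588]
ee_rot: [-3.134, -0.212, 0.0]
force: [0.1, -0.0, -8.3]
width: 0.182
```

```bash
python3 -m creep '[[[0,0,-0.1,0,0,0,-0.8],[0,0,-0.2,0,0,0,-0.8],[0,0,-0.3,0,0,0,-0.8],[0,0,-0.3,0,0,0,-0.8]]]'; python3 - <<'E'
from h import *
st=arm.observe();print(st["position"],st["force"])
cv2.imwrite("pics/w17.png",arm.get_image("wrist")[:,:,::-1])
o=[]
for n in("scene","side"):
    im=arm.get_image(n)[:,:,::-1]; c=np.int32(proj(n,[.426,-.33,.06])[0]); 
    o.append(cv2.resize(im[c[1]-60:c[1]+60,c[0]-60:c[0]+60],None,fx=3.3,fy=3.3,interpolation=cv2.INTER_CUBIC))
cv2.imwrite("pics/17.png",np.hstack(o))
E
```

```text
clock: 23.6
position: [0.4273, -0.3386, 0.1578]
ee_rot: [3.132, 0.211, 0.002]
force: [-5.7, 0.1, 10.0]
width: 0.179
[ 0.42730325 -0.33863806  0.15779054] [-5.73001626  0.05100938 10.0093863 ]
```

View pics/17.png

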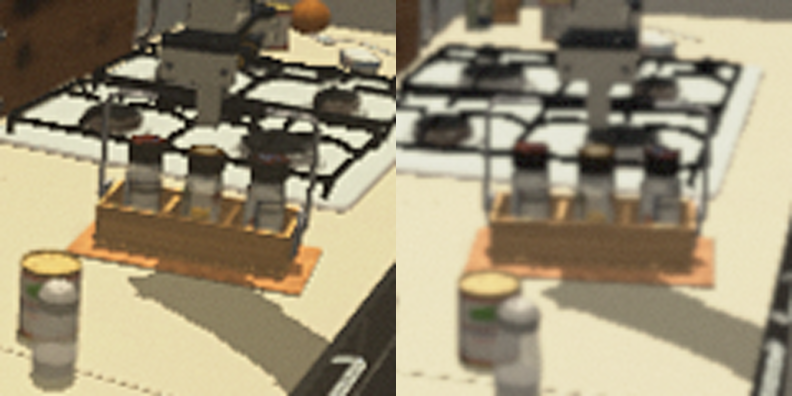

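View pics/w17.png

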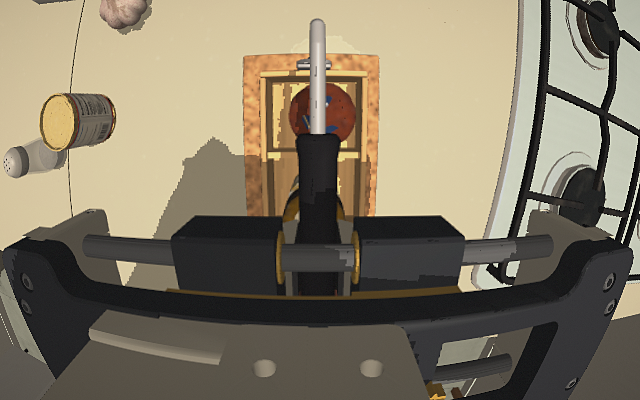

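```bash
python3 -m creep '[[[0,0,0.1,0,0,0,-0.8],[0,0,0.2,0,0,0,-0.8],[0,0,0.2,0,0,0,-0.8]]]' ; python3 -m creep '[[[0,0,0,0,0,0,-0.55],[0,0,0,0,0,0,-0.4],[0,0,0,0,0,0,-0.2],[0,0,0,0,0,0,-0.1],[0,0,0,0,0,0,0]]]' 10; python3 - <<'E'
from h import *
st=arm.observe();print(st["position"],st["force"])
cv2.imwrite("pics/w18.png",arm.get_image("wrist")[:,:,::-1])
E
```

```text
clock: 24.05
position: [0.427, -0.3374, 0.158]
ee_rot: [-3.134, -0.212, -0.0]
force: [-1.9, 1.6, -1.0]
width: 0.183
clock: 24.55
position: [0.4272, -0.3375, 0.158]
ee_rot: [3.134, 0.213, 0.0]
force: [-1.4, 0.4, 0.5]
width: 0.479
[ 0.42722166 -0.33746857  0.15801867] [-1.40104895  0.36501611  0.52259515]
```

View pics/w18.png

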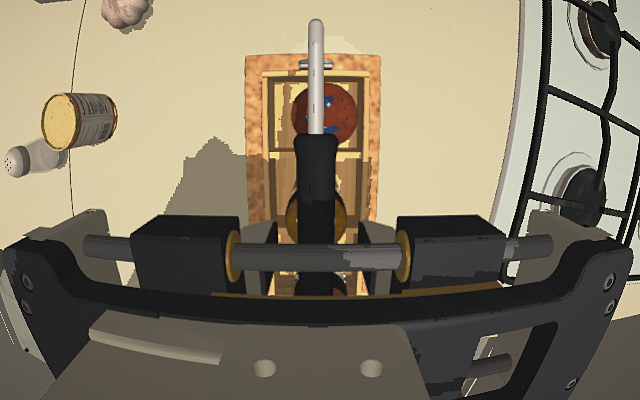

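Free of the sleeve; straight up, then look.

```bash
python3 -m creep '[[[0,0,1,0,0,0,0],[0,0,3,0,0,0,0],[0,0,6,0,0,0,0],[0,0,10,0,0,0,0],[0,0,13,0,0,0,0]]]' ; python3 -m creep '[[[-1,0,0,0,0,0,0],[-3,0,0,0,0,0,0],[-6,0,0,0,0,0,0],[-8,0,0,0,0,0,0],[-9,0,0,0,0,0,0]]]'; python3 -m creep '[[[0,0,0,0,0,0,0],[0,0,0,0,0,0,0],[0,0,0,0,0,0,0]]]';python3 - <<'E'
from h import *
st=arm.observe();print(repr(st["position"]),repr(st["ee_rot"]))
cv2.imwrite("pics/w19.png",arm.get_image("wrist")[:,:,::-1])
o=[]
for n in("scene","side"):
    im=arm.get_image(n)[:,:,::-1]; c=np.int32(proj(n,[.426,-.33,.06])[0]); 
    o.append(cv2.resize(im[c[1]-60:c[1]+60,c[0]-60:c[0]+60],None,fx=3.3,fy=3.3,interpolation=cv2.INTER_CUBIC))
cv2.imwrite("pics/19.png",np.hstack(o))
E
```

```text
clock: 25.1
position: [0.4274, -0.3375, 0.291]
ee_rot: [3.133, 0.213, 0.003]
force: [1.5, -0.4, -0.7]
width: 0.499
clock: 25.6
position: [0.3349, -0.3375, 0.288]
ee_rot: [3.134, 0.21, -0.001]
force: [0.4, 0.2, -0.6]
width: 0.501
clock: 25.9
position: [0.3382, -0.3372, 0.2879]
ee_rot: [-3.134, -0.214, -0.001]
force: [0.4, 0.4, 0.5]
width: 0.502
array([ 0.33816796, -0.33723406,  0.28792658]) array([-3.13421235e+00, -2.14081603e-01, -8.86274654e-04])
```

View pics/19.png

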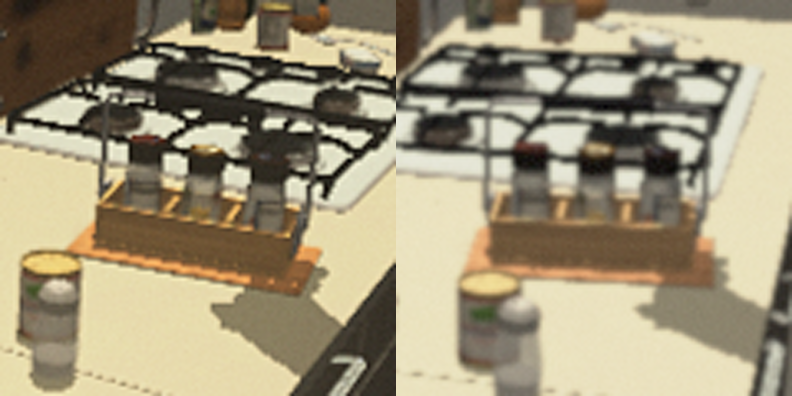

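View pics/w19.png

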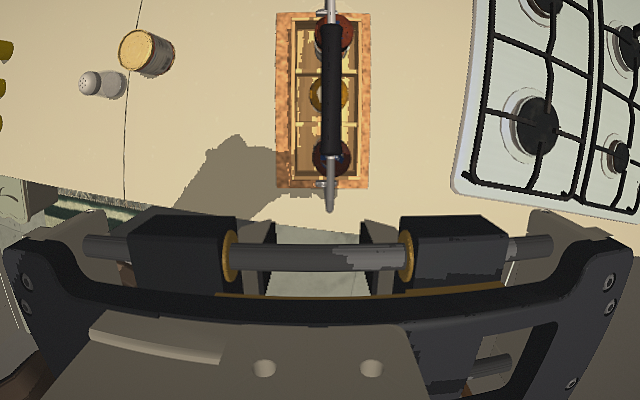

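```bash
python3 - <<'E'
import cv2
a=cv2.imread("pics/w19.png")
cv2.imwrite("pics/w19a.png",cv2.resize(a[0:220,250:400],None,fx=2.7,fy=2.7,interpolation=cv2.INTER_CUBIC))
E
```

```text
(no output)
```

View pics/w19a.png

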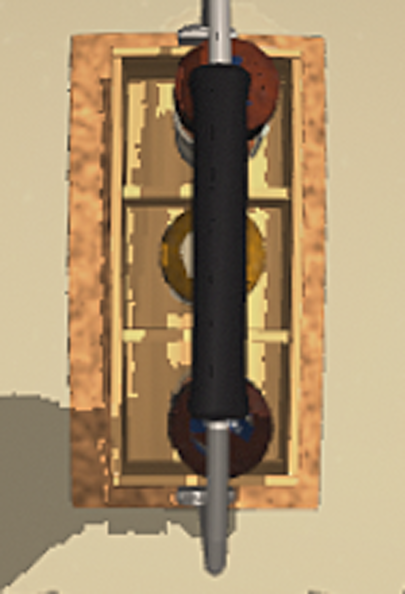

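```bash
python3 - <<'E'
from fit import *
np.set_printoptions(precision=4,suppress=True)
st=dict(position=np.array([.338168,-.337234,.287927]),ee_rot=np.array([-3.134212,-.214082,-.000886]))
k=lambda q:np.array(q)/2.7+[250,0]
mp=k([(70,35),(326,37),(70,505),(320,510)]);ML=[[.125,.065,.005],[.125,-.065,.005],[-.125,.065,.005],[-.125,-.065,.005]]
cp=k([(112,46),(302,48),(112,488),(298,487)]);CL=[[.102,.043,.053],[.102,-.043,.053],[-.102,.043,.053],[-.102,-.043,.053]]
m=least_squares(lambda p:(wproj(st,cw(p,ML))-mp).ravel(),[.426,-.33,.13]);c=least_squares(lambda p:(wproj(st,cw(p,CL))-cp).ravel(),[.426,-.33,.13])
print(m.x,m.fun.round(1));print(c.x,c.fun.round(1));d=c.x-m.x;print(d,np.hypot(*d[:2]))
g=k([(220,66),(218,418)])
def f(p):
    G=np.array([hl(.057,p[0]),hl(-.057,p[0])])+[p[1],0,.005]; return (wproj(st,cw(c.x,G))-g).ravel()
q=least_squares(f,[1.5,0]);print("handle",q.x,q.fun.round(1))
print("salt",wonz(st,93,84,.088),"tin",wonz(st,135,52,.072))
E
```

```text
[ 0.4268 -0.3322  0.1298] [ 0.3 -0.9 -0.1 -0.5  0.3  1.3 -0.5  0.1]
[ 0.4262 -0.3358  0.134 ] [-0.3 -0.   0.1  0.1 -0.  -0.3  0.2  0.3]
[-0.0006 -0.0036  0.0042] 0.0036525181665383144
handle [1.5627 0.0013] [-0.1  0.4  0.1 -0.4]
salt [ 0.423  -0.0273  0.088 ] tin [ 0.466  -0.0824  0.072 ]
```

```bash
python3 - <<'E'
from h import *
im=arm.get_image("side")[:,:,::-1]; a=cv2.imread("pics/side0.png")
t=a[184:205,336:356]  # salt top
r=cv2.matchTemplate(im[170:220,310:380],t,cv2.TM_CCOEFF_NORMED); print(cv2.minMaxLoc(r),"expect",(26,14))
t=a[180:200,280:315]; r=cv2.matchTemplate(im[165:215,265:330],t,cv2.TM_CCOEFF_NORMED); print(cv2.minMaxLoc(r),"expect",(15,15))
t=a[180:205,327:339]; r=cv2.matchTemplate(im[165:220,310:355],t,cv2.TM_CCOEFF_NORMED); print(cv2.minMaxLoc(r),"expect",(17,15))
E
```

```text
(-0.45077696442604065, 0.5241687893867493, (46, 6), (25, 14)) expect (26, 14)
(-0.4962409436702728, 0.9991351962089539, (0, 5), (15, 15)) expect (15, 15)
(-0.7390334010124207, 0.9985867738723755, (33, 7), (17, 15)) expect (17, 15)
```

```bash
python3 -c "
from cell import arm
print(arm.sign_off())"
```

```text
the job is handed in; nothing more can be done
None
```

I stood the stray jar in the middle bay, swung the handle up past its detent, carried the carrier over by the grip and set it down on the cork mat. I then let go, backed the gripper off and handed the job in at about 26 s. The hand-in reports no verdict, so the results below are my own measurements.

**Last checks, from the wrist camera:**
- **Position:** the carrier's centre is about 4 mm from the mat's, and its long side is within about 0.005 rad of it.
- **Handle:** it measures about 1.56 rad, so it is seated upright.
- **Jars:** all three look upright in their bays. I judged this by eye rather than measuring it.
- **Garlic and tin:** they matched their starting side-camera picture exactly.

**What was less clear:**
- **Salt shaker:** its image match was weak (0.52), because the jar that stood behind it is gone, but it was within 1 pixel of its starting place. One rough wrist reading put it about 15 mm off. I put that down to the steep viewing angle, since the planned path cleared the shaker.
- **Onion:** I did not measure it again. The arm did not go near it.
- **Hanging offset:** while lifted, the carrier hung about 7 mm off the gripper's centre line. I allowed for about 4 mm of that when placing it.
- **Side cameras:** they placed the mat 7–13 mm differently from the wrist camera. I went by the wrist camera.

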